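Balance a wet enamelled vase onto the tray's crest and carry it to the drying pad

ROBOT

A 6-joint arm with a two-finger parallel gripper is mounted at the origin on the work surface. World frame = base frame: x ahead of the robot, y to its left, z up, the work surface at z = 0. Lengths are in m, angles in rad, forces in N, time in s.
With the tool pointing down it reaches from about 0.25 to 0.775 m from the base axis. Payload 4 kg.
Tool frame: the origin (TCP) lies at the very end of the fingers, on their centre line; the grasp point (between the pads) lies tcp_to_grasp behind it (tcp_to_grasp is the distance from the TCP to the grasp point, in m); z points along the fingers, y is the direction in which the jaws open and shut (so a half turn about z gives the same grasp; the last joint's range is limited). The gripper opens to 94 mm and grips with 3 to 60 N. Pads are 16 mm wide; open, the fingers measure 119 mm over their backs; the gripper's body (75 mm by 177 mm) begins 78 mm behind the grasp point.
Start: joints at [-0.103, 0.087, 1.371, -0, 1.684, -0.103], TCP at [0.55, -0, 0.172] pointing down, gripper open.
Joint ranges: [-3.1, 3.1], [-0.76, 2.03], [0.27, 2.55], [-1.08, 4.22], [0.17, 2.65], [-2.57, 2.57]. Speed limits (rad/s): [2.79, 2.79, 3.14, 3.14, 3.14, 3.14].

INTERFACE

Orientations are given as [roll, pitch, yaw] about the fixed x, y, z axes, in that order (R = Rz(yaw) Ry(pitch) Rx(roll)).
In Python, from bench import * gives the robot as it stands.
- The arm moves only by the tool play_rows, never from a script. Its argument "rows" is a list of rows, each a list of 3 entries, a list of its own where there are three numbers: the finger opening in cm, from 0 to 9.4, then the shift along the world's x, y, z in cm, then the turn, a rotation vector about the world's x, y, z in rad. A call has 1 to 8 rows; each row is the pose to reach, as a shift and turn from the pose commanded when the call began; what a row does not reach only later rows make up. A row lasts 1/12 s, in which the tool goes at most 41.7 mm and 7.16 degrees, less where a joint would pass 70% of its speed; a pose out of reach is approached as far as the arm can. A call with a gripper value outside its range is refused whole. The fingers move at their own pace and stop on an object; the grip force is fixed at half the most. Time passes only in rows, so rows that repeat a pose let the fingers close. It gives the time, the measured TCP pose, the force and the opening at its end, in the units of the state.
- get_obs(): the state, without advancing time (a new reading comes with each control period).
- snapshot(name): name is "scene" or "side" or "wrist"; returns a dict with "pixels" (400x640x3 uint8, red, green, blue), "fx", "fy", "cx", "cy" (pixels), "rvec" (rotation vector, rad) and "tvec" (3), from world to camera coordinates, as OpenCV has them. Camera axes: x right, y down, z forward; pixel columns grow to the right and rows downward; lengths in m; the calibration is good to about 2 mm. The wrist camera is an equidistant fisheye: a pixel r from the principal point sees the ray r / f radians off the axis. A picture is of the moment at which its call begins. There is no depth.
- close_job(): hands the job in, once; it reports no verdict.
Trained networks look in the newest picture that a camera, given by its name, has taken for a name from the list of things; names that differ only in an ending like _2 or _b are one class to them, and where a whole thing is asked for, a point or a joint stands for the part that bears it (a point fixed in the world has none). Each returns a list of dicts, best first, with "confidence" (0 to 1); they miss things now and then, are a little off and sometimes report something else, mostly with a low value. They report only what shows in the picture. A call takes as long as a camera call.
- silhouettes(camera, label): "mask" (400x640 bool, what is visible of it) and "point" ([row, column] in pixels, amid what is visible of it).
The state is a dict: "time": time; "joint_positions": joint angles; "qvel": joint speeds; "joint_torque": joint torques, N m; "tool_pos": TCP position; "ee_rot": TCP orientation; "wrist_force": force on the tool from outside, world axes, zero at the start; "wrist_torque": the same for the moment, N m; "width": finger opening in m.
Only numpy, scipy, OpenCV 4.12 (cv2) and the standard library are available. Lean on these libraries where they do the work, as an engineer would, in place of code of your own. Each camera call takes 0.05 s, during which the arm holds its last target. There are 200 camera calls.

TASK

The little enamelled vase on its axle between two brass discs is still wet and rolls freely in the cambered carrying tray. Lift the tray by its handle and, tilting it only slightly, make the spindle roll up and stop on the blue crest, never letting it touch the tray's end walls and never touching it yourself; keep it on the crest for at least five seconds with the tray held well clear of the table (5 cm or more), then set the tray down squarely in the middle of the cork drying pad with the spindle still on the crest, and let go. Leave the jar, cup, wooden block and copper plaque where they are.

Things in the scene. Friction and masses are not known exactly. Their poses are not given: they have to be found in the camera images.
- tray: Loose aluminium tray, 288 mm long (x) by 126 mm wide (y), 0.40 kg (varies), 4 mm floor with a raised crest across it; end walls 42 mm high, 4 mm thick, outer faces at x = +-144 mm; side walls 24 mm high. Origin: centre of the underside, z up. Starts level on the table, its x axis along world +y within 0.4 rad. Straps at y = +-63 to 67 mm carry a handle bar; the spindle passes beneath it.
- grip (a point): Centre of the tray's dark wooden handle bar, at x = 0, 122 mm above the tray's underside, axes as the tray. The bar is 14 mm thick along x, 134 mm long along y, 30 mm tall. Pinch it here from above, closing along the tray's x axis; the spindle's top is at most 67 mm above the underside.
- crest (a point): Middle of the blue crest across the tray's floor: at tray x = +20 mm, y = 0, z = 6.4 mm. Flat within 10 mm of it along x (painted blue); from there ramps of 0.055 rad, 44 mm long, fall 2.4 mm on both sides to the level 4 mm floor. With the tray level the spindle rests on the flat but rolls down the ramps; it counts as on the crest with its axis within 16 mm in x.
- spindle: Blue vase on an axle (y) between two brass discs, radius 30 mm, 8 mm wide, at y = +-38 mm; 0.20 kg, varies. Origin: middle of axle, 30 mm above the floor; frame turns as it rolls along tray x. Starts at tray x = -95 to -55 mm; touches end walls at +-110 mm. Lowering the tray's +x end rolls it to +x: on level floor it starts at about 0.02 rad, then gains about 6.5 m/s2 per further rad.
- pad: Fixed cork pad, 330 mm long (x) by 170 mm wide (y) by 10 mm thick, on the table, x axis along world +y within 0.25 rad. Origin: centre of its underside. Tray and pad lie to the left and right of the robot, either way round.
- jar: Bystander: white plastic jar, 80 mm across, 85 mm tall, far middle of the table; origin at its foot.
- cup: Bystander: small white bowl, 64 mm across, 45 mm tall, right of the jar; origin at its foot.
- block: Bystander: wooden block 60 x 70 x 25 mm between the robot and the work; origin at its underside.
- plaque: Bystander: copper disc 84 mm across, 5 mm thick, left of the jar; origin at its underside.

How it is judged:
By the outcome, as a careful person would: the job done as asked, in the order asked, and still so for the second after the job is handed in, with the robot touching nothing.
It also fails if it takes over 64 s, if anything falls off the work surface, if the arm or the gripper's body presses on something with over 40 N, if the wrist force passes 120 N, or if a joint passes its speed limit or range.

## Working session

There is one attempt and no reset: what is moved stays moved. The work goes in short steps, Python scripts to look and compute and a tool call to move; the robot and the scene stay as the last step left them, time stands still between calls to the robot, and variables do not carry over. Pictures are saved under pics/ and viewed, about 8 in all and at most 12, crops included, and the job is handed in when it is done.

Besides the shell and the picture viewer there is one more tool, called after "Emit:" by a JSON object that holds its "name" and its "arguments". play_rows: Moves the arm, as the interface text tells. Its arguments: {"type":"object","properties":{"rows":{"type":"array"}},"required":["rows"]}

```bash
ls; mkdir -p pics; python3 - <<'E'
from bench import *
import cv2,numpy as np
o=get_obs();print({k:np.round(v,3).tolist() for k,v in o.items()})
a=[]
for n in("scene","side"):
    s=snapshot(n);a.append(s["pixels"]);print(n,s["fx"],s["cx"],s["cy"],s["rvec"],s["tvec"])
    for l in("tray","grip","crest","spindle","pad"):
        for d in silhouettes(n,l)[:2]: print(n,l,round(d["confidence"],2),d["point"],d["mask"].sum())
    cv2.imwrite(f"pics/{n}0.png",a[-1][:,:,::-1])
print(get_obs()["time"])
E
```

```text
pics
{'time': 0.0, 'joint_positions': [-0.103, 0.088, 1.372, -0.0, 1.684, -0.103], 'qvel': [-0.001, 0.002, 0.002, -0.0, -0.0, -0.002], 'joint_torque': [0.001, -34.018, -30.242, 0.072, 0.033, -0.0], 'tool_pos': [0.549, 0.0, 0.17], 'ee_rot': [-3.139, -0.0, 1.571], 'wrist_force': [-0.107, 1.164, -0.664], 'wrist_torque': [-0.015, -0.019, 0.001], 'width': 0.094}
scene 452.44032037675885 320.4226269764862 199.4969960839743 [ 0.65198048  2.5095556  -1.34182324] [ 0.53033622 -0.06882028  1.14140181]
scene tray 0.66 [319.5, 443.8] 13199
scene grip 0.81 [319.2, 442.4] 13375
scene crest 0.83 [319.2, 445.5] 13216
scene spindle 0.84 [279.8, 389.6] 768
scene pad 0.65 [184.1, 318.4] 4872
side 493.4898691599225 314.38720990986525 195.04626177464166 [ 2.27998273 -0.77289157  0.27981112] [-0.48818591  0.3316371   1.11023567]
side tray 0.66 [173.8, 241.6] 3133
side grip 0.7 [170.5, 238.6] 3100
side crest 0.79 [174.9, 241.0] 3330
side spindle 0.89 [188.0, 255.7] 506
side pad 0.78 [313.2, 341.6] 9453
0.6
```

View both.

View pics/scene0.png

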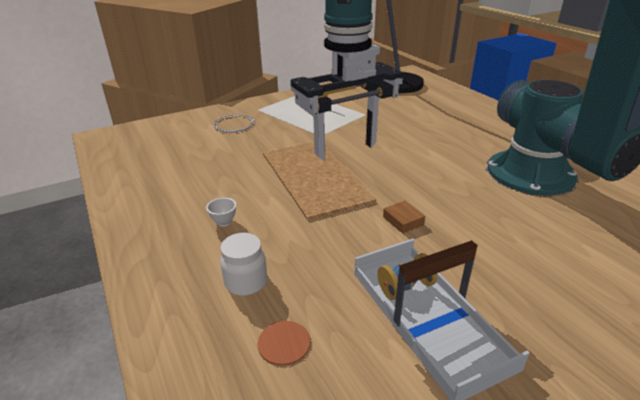

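View pics/side0.png

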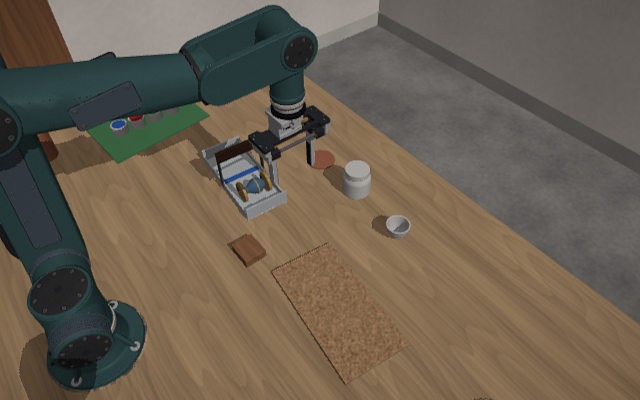

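```bash
cat > h.py <<'E'
from bench import *
import cv2,numpy as np
from scipy.optimize import minimize
from scipy.spatial.transform import Rotation as R
def P(s,X):
    K=np.array([[s["fx"],0,s["cx"]],[0,s["fy"],s["cy"]],[0,0,1]])
    return cv2.projectPoints(np.asarray(X,float).reshape(-1,1,3),s["rvec"],s["tvec"],K,None)[0][:,0]
def box(a,b): return np.array([[x,y,z] for x in(a[0],b[0]) for y in(a[1],b[1]) for z in(a[2],b[2])])
TRAY=[box((-.144,-.063,0),(.144,.063,.004)),box((-.144,-.063,0),(-.14,.063,.042)),box((.14,-.063,0),(.144,.063,.042)),
 box((-.144,-.063,0),(.144,-.059,.024)),box((-.144,.059,0),(.144,.063,.024)),box((-.007,-.067,.107),(.007,.067,.137)),
 box((-.007,.063,0),(.007,.067,.137)),box((-.007,-.067,0),(.007,-.063,.137))]
PAD=[box((-.165,-.085,0),(.165,.085,.01))]
def render(s,boxes,p,z=0):
    Rm=R.from_euler('z',p[2]).as_matrix();m=np.zeros((400*4,640*4),np.uint8)
    for b in boxes:
        q=P(s,b@Rm.T+[p[0],p[1],z]);h=cv2.convexHull(np.round((q+.5)*4).astype(np.int32));cv2.fillConvexPoly(m,h,255)
    return cv2.resize(m,(640,400),interpolation=cv2.INTER_AREA)/255.
def fit(views,boxes,p0):
    def c(p): return sum(np.abs(render(s,boxes,p)-cv2.GaussianBlur(m.astype(float),(3,3),.5))[w].sum() for s,m,w in views)
    r=minimize(c,p0,method='Nelder-Mead',options=dict(initial_simplex=np.array(p0)+np.array([[0,0,0],[.02,0,0],[0,.02,0],[0,0,.1]]),xatol=2e-4,fatol=.5))
    return r.x,r.fun
E
python3 - <<'E'
from h import *
sc=snapshot("scene");mt=silhouettes("scene","tray")[0]["mask"]|silhouettes("scene","spindle")[0]["mask"];mp=silhouettes("scene","pad")[0]["mask"]
sd=snapshot("side");mq=silhouettes("side","pad")[0]["mask"];
al=np.ones((400,640),bool)
def inv(s,u,z):
    Rm=cv2.Rodrigues(s["rvec"])[0];d=Rm.T@[(u[0]-s["cx"])/s["fx"],(u[1]-s["cy"])/s["fy"],1];o=-Rm.T@s["tvec"];return o+d*(z-o[2])/d[2]
t0=inv(sc,(443,330),0.01);p0=inv(sd,(341,313),.01);print(t0,p0)
print("tray",mt.sum());best=min((fit([(sc,mt,al)],TRAY,[t0[0],t0[1],1.57+a]) for a in(-.25,0,.25)),key=lambda r:r[1]);print(best)
for v in([(sd,mq,al)],[(sc,mp,al)]):
    print("pad",min((fit(v,PAD,[p0[0],p0[1],1.57+a]) for a in(-.2,.1)),key=lambda r:r[1]))
p=best[0];Rm=R.from_euler('z',p[2]).as_matrix()
ms=silhouettes("side","spindle")[0]; print(inv(sd,ms["point"][::-1],.035), ((inv(sd,ms["point"][::-1],.035)-[p[0],p[1],0])@Rm))
im=sc["pixels"][:,:,::-1].copy()
for b in TRAY:
    q=P(sc,b@Rm.T+[p[0],p[1],0]);cv2.polylines(im,[cv2.convexHull(np.round(q).astype(np.int32))],True,(0,0,255),1)
for x in(.010,.030): 
    q=P(sc,np.array([[x,-.059,.0064],[x,.059,.0064]])@Rm.T+[p[0],p[1],0]);cv2.line(im,*[tuple(int(round(v)) for v in k) for k in q],(0,255,0),1)
cv2.imwrite("pics/fit.png",cv2.resize(im[220:400,330:550],None,fx=3,fy=3));print(get_obs()["time"])
E
```

```text
[0.53588662 0.28077003 0.01      ] [ 0.47661989 -0.28116988  0.01      ]
tray 14177
(array([0.53160387, 0.24149368, 1.49967327]), np.float64(243.81196204870264))
pad (array([ 0.48036663, -0.25810729,  1.47271421]), np.float64(166.49162866560357))
pad (array([ 0.48266028, -0.25688362,  1.46935432]), np.float64(290.4204300431695))
[0.52322126 0.15908239 0.035     ] [-0.08279864  0.00250502  0.035     ]
0.95
```

View pics/fit.png

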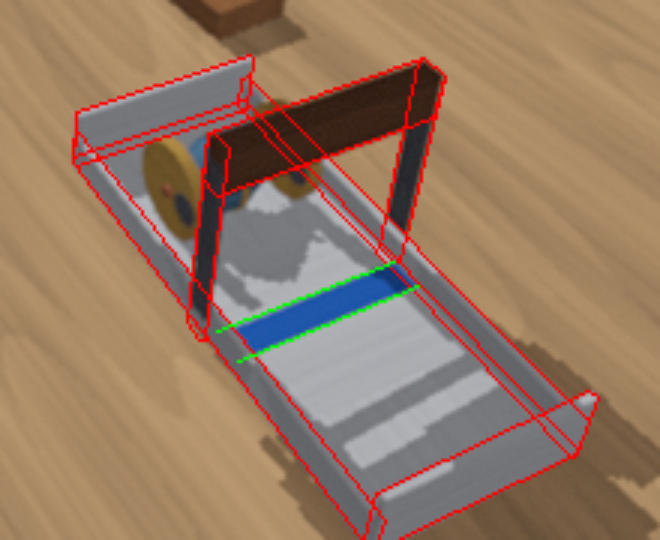

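```bash
python3 -c "
from bench import *
import bench;print([n for n in dir(bench) if n[0]!='_']);print(tcp_to_grasp)"
```

```text
['IKError', 'close_job', 'get_obs', 'silhouettes', 'snapshot', 'tcp_to_grasp']
0.0188
```

Emit:
{"name": "play_rows", "arguments": {"rows": [[9.4,[-1.8,24.1,4],[0,0,0.9]],[9.4,[-1.8,24.1,4],[0,0,0.9]],[9.4,[-1.8,24.1,4],[0,0,0.9]],[9.4,[-1.8,24.1,4],[0,0,0.9]],[9.4,[-1.8,24.1,4],[0,0,0.9]],[9.4,[-1.8,24.1,4],[0,0,0.9]],[9.4,[-1.8,24.1,4],[0,0,0.9]],[9.4,[-1.8,24.1,4],[0,0,0.9]]]}}

```text
time: 1.62
tool_pos: [0.5316, 0.2436, 0.2118]
ee_rot: [3.141, 0.0, 2.48]
wrist_force: [-0.1, 0.2, 0.3]
width: 0.094
```

Emit:
{"name": "play_rows", "arguments": {"rows": [[9.4,[0,-0.1,-2],[0,0,0.125]],[9.4,[0,-0.1,-4],[0,0,0.25]],[9.4,[0,-0.1,-4],[0,0,0.375]],[9.4,[0,-0.1,-4],[0,0,0.5]],[9.4,[0,-0.1,-4],[0,0,0.6]],[9.4,[0,-0.1,-4],[0,0,0.6]]]}}

```text
time: 2.12
tool_pos: [0.5319, 0.24, 0.1713]
ee_rot: [-3.141, -0.0, 3.072]
wrist_force: [0.0, -0.4, 0.1]
width: 0.094
```

```bash
python3 - <<'E'
from h import *
o=get_obs();print({k:np.round(o[k],4).tolist() for k in("time","tool_pos","ee_rot","wrist_force")})
w=snapshot("wrist");cv2.imwrite("pics/w.png",w["pixels"][:,:,::-1])
print(w["fx"],w["cx"],w["cy"],w["rvec"],w["tvec"])
E
```

```text
{'time': 2.1167, 'tool_pos': [0.5319, 0.24, 0.1713], 'ee_rot': [-3.1415, -0.0003, 3.0724], 'wrist_force': [0.0044, -0.4495, 0.0746]}
309.70691628693146 315.9399490630726 196.1969245588783 [-2.15415262 -2.01002501 -0.25399065] [-0.27628383 -0.52389919  0.26223137]
```

View pics/w.png

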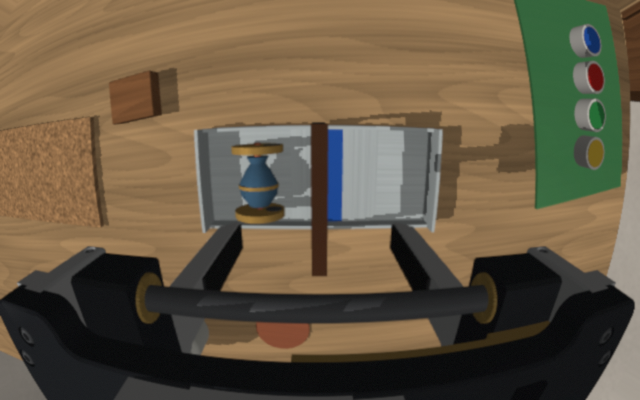

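Emit:
{"name": "play_rows", "arguments": {"rows": [[9.4,[0,0,-3],[0,0,0]],[9.4,[0,0,-5],[0,0,0]],[9.4,[0,0,-6.8],[0,0,0]],[5,[0,0,-6.8],[0,0,0]],[3,[0,0,-6.8],[0,0,0]],[2,[0,0,-6.8],[0,0,0]],[2,[0,0,-6.8],[0,0,0]]]}}

```text
time: 2.75
tool_pos: [0.5332, 0.2404, 0.1056]
ee_rot: [3.14, 0.003, 3.07]
wrist_force: [0.8, -0.4, 1.6]
width: 0.0708
```

Emit:
{"name": "play_rows", "arguments": {"rows": [[1.4,[0,0,0],[0,0,0]],[0.5,[0,0,0],[0,0,0]],[0.5,[0,0,0],[0,0,0]],[0.5,[0,0,0],[0,0,0]],[0.5,[0,0,0],[0,0,0]],[0.5,[0,0,0],[0,0,0]]]}}

```text
time: 3.25
tool_pos: [0.532, 0.24, 0.1036]
ee_rot: [3.141, 0.0, 3.071]
wrist_force: [-0.1, 0.0, 0.9]
width: 0.0308
```

```bash
cat > track.py <<'E'
from h import *
# tray frame in the tool frame, fixed at grasp: tray z = -tool z; grip at 18.8 mm behind the TCP
CYL=[(-.042,-.034,.030),(.034,.042,.030),(-.034,.034,.012)]
a=np.linspace(0,2*np.pi,24,endpoint=False)
def trayT(o,Rt):  # Rt: tray rotation in tool frame
    Rw=R.from_euler('xyz',o["ee_rot"]).as_matrix();g=o["tool_pos"]-Rw[:,2]*tcp_to_grasp
    Rtw=Rw@Rt;return Rtw,g-Rtw@[0,0,.122]
RT=R.from_euler('xyz',[np.pi,0,-np.pi/2]).as_matrix() # tray x = +-tool y, tray z=-tool z
def floor(x): return .004+.0024*np.clip((54-abs(x*1e3-20))/44,0,1)
def wproj(w,X):
    Rm=cv2.Rodrigues(np.asarray(w["rvec"]))[0];c=X@Rm.T+w["tvec"]
    r=np.linalg.norm(c[:,:2],axis=1);t=np.arctan2(r,c[:,2])/r
    return np.c_[w["fx"]*c[:,0]*t+w["cx"],w["fy"]*c[:,1]*t+w["cy"]]
def rend(w,T,x):
    m=np.zeros((1600,2560),np.uint8)
    def hull(L,v): cv2.fillConvexPoly(m,cv2.convexHull(np.round((wproj(w,L@T[0].T+T[1])+.5)*4).astype(np.int32)),v)
    z=floor(x)+.03
    for y0,y1,r in CYL: hull(np.array([[x+r*np.cos(t),y,z+r*np.sin(t)] for t in a for y in(y0,y1)]),255)
    return m
def track(mask,w,o,sgn=1,shift=0):
    T=trayT(o,RT@np.diag([sgn,sgn,1]))
    bar=np.zeros((1600,2560),np.uint8);cv2.fillConvexPoly(bar,cv2.convexHull(np.round((wproj(w,box((-.009,-.067,.107),(.009,.067,.137))@T[0].T+T[1])+.5)*4).astype(np.int32)),255)
    bar=bar[::4,::4]>0;M=mask.astype(float)
    b=lambda x:np.abs(rend(w,T,x)[::4,::4]/255.-M)[~bar].sum()
    xs=np.arange(-.11,.111,.004);x0=xs[np.argmin([b(x) for x in xs])]
    xs=np.arange(x0-.004,x0+.0041,.001);c=[b(x) for x in xs];i=int(np.argmin(c));return xs[i],c[i],mask.sum()
def look(sgn):
    o=get_obs();w=snapshot("wrist");d=silhouettes("wrist","spindle")
    out=track(d[0]["mask"],w,o,sgn) if d else None
    T=trayT(o,RT@np.diag([sgn,sgn,1]))[0]
    print("t",round(o["time"],3),"x mm",out and np.round([out[0]*1e3,out[1],out[2]],1),"conf",d and round(d[0]["confidence"],2),"down-tilt(+x) rad",round(-T[2,0],4),"side",round(T[2,1],4),"tcp",np.round(o["tool_pos"],4),"F",np.round(o["wrist_force"],1),"tq",np.round(o["wrist_torque"],2),"w",round(o["width"],4))
    return o,w,d,out
E
python3 - <<'E'
from track import *
o=get_obs();s=1
T=trayT(o,RT)
print(T[0].round(3),T[1].round(4))
if T[0][1,0]<0: s=-1
print("sgn",s);o,w,d,out=look(s)
im=w["pixels"][:,:,::-1].copy();T=trayT(o,RT@np.diag([s,s,1]))
m=rend(w,T,out[0])[::4,::4];c,_=cv2.findContours(m,0,1);cv2.drawContours(im,c,-1,(0,0,255),1)
for b in TRAY: cv2.polylines(im,[cv2.convexHull(np.round(wproj(w,b@T[0].T+T[1])).astype(np.int32))],True,(0,255,0),1)
cv2.imwrite("pics/w2.png",im)
E
```

```text
[[-0.071  0.997 -0.   ]
 [-0.997 -0.071 -0.   ]
 [-0.     0.     1.   ]] [5.32e-01 2.40e-01 4.00e-04]
sgn -1
t 3.25 x mm [ -68. 1155. 4204.] conf 0.89 down-tilt(+x) rad -0.0001 side -0.0001 tcp [0.532  0.24   0.1036] F [-0.1  0.   0.9] tq [ 0.06 -0.09  0.05] w 0.0308
```

View pics/w2.png

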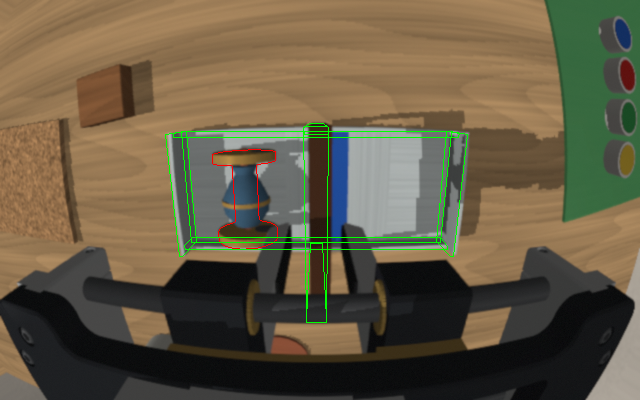

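```bash
sed -i 's/(-.034,.034,.012)/(-.015,.015,.022),(-.034,.034,.012)/' track.py
```

Emit:
{"name": "play_rows", "arguments": {"rows": [[0.5,[0,0,0],[0,0,0]],[0.5,[0,0,0],[0,0,0]],[0.5,[0,0,0],[0,0,0]],[0.5,[0,0,0],[0,0,0]],[0.5,[0,0,0.1],[0,0,0]],[0.5,[0,0,0.3],[0,0,0]],[0.5,[0,0,0.6],[0,0,0]],[0.5,[0,0,1.0],[0,0,0]]]}}

```text
time: 4.02
tool_pos: [0.5319, 0.24, 0.1136]
ee_rot: [-3.142, -0.0, 3.071]
wrist_force: [-0.8, 0.9, -0.2]
width: 0.0049
```

```bash
python3 -c "
from track import *
look(-1);look(-1)"
```

```text
t 4.017 x mm [ -66.  926. 4225.] conf 0.74 down-tilt(+x) rad 0.0001 side 0.0004 tcp [0.5319 0.24   0.1136] F [-0.8  0.9 -0.2] tq [ 0.11 -0.08 -0.01] w 0.0049
t 4.117 x mm None conf [] down-tilt(+x) rad -0.0009 side -0.0019 tcp [0.5326 0.2402 0.1148] F [0.1 0.2 1.1] tq [ 0.08 -0.14  0.01] w 0.0045
```

```bash
python3 - <<'E'
from track import *
o=get_obs();print({k:np.round(o[k],4).tolist() for k in("time","tool_pos","ee_rot","wrist_force","width")})
a=snapshot("wrist")["pixels"];b=snapshot("scene")["pixels"]
cv2.imwrite("pics/c.png",np.vstack([a[80:,100:560],cv2.resize(b[180:400,300:560],(460,389))])[:,:,::-1][:600])
E
```

```text
{'time': 4.2167, 'tool_pos': [0.5323, 0.2401, 0.1139], 'ee_rot': [3.1412, 0.0008, 3.0708], 'wrist_force': [-0.3379, 0.1891, -0.3639], 'width': 0.0048}
```

View pics/c.png

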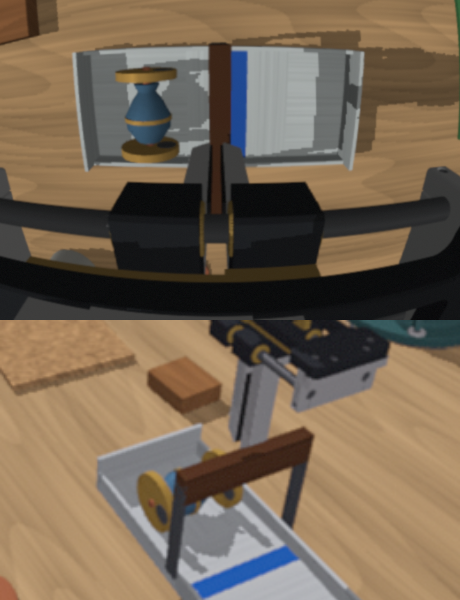

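```bash
python3 - <<'E'
from track import *
o=get_obs();ims=[]
for n in("scene","side"):
    s=snapshot(n);im=s["pixels"][:,:,::-1].copy()
    q=P(s,[o["tool_pos"],o["tool_pos"]+[0,0,.05],[.532,.241,.137],[.532,.241,.107]]);print(n,q.round(1))
    c=q[0].round().astype(int);k=4
    im=cv2.resize(im[c[1]-50:c[1]+50,c[0]-50:c[0]+50],None,fx=k,fy=k,interpolation=cv2.INTER_CUBIC)
    for i,(p,col) in enumerate(zip(q,((0,0,255),(0,255,0),(255,0,0),(255,0,255)))):
        v=((p-c+50+.5)*k).astype(int);cv2.circle(im,tuple(int(t) for t in v),4,col,1)
    ims.append(im)
cv2.imwrite("pics/d.png",np.hstack(ims))
E
```

```text
scene [[436.2 265.4]
 [440.6 240. ]
 [438.7 254.1]
 [436.1 269. ]]
side [[238.9 150.8]
 [236.5 136.9]
 [237.6 144.2]
 [239.  152.3]]
```

View pics/d.png

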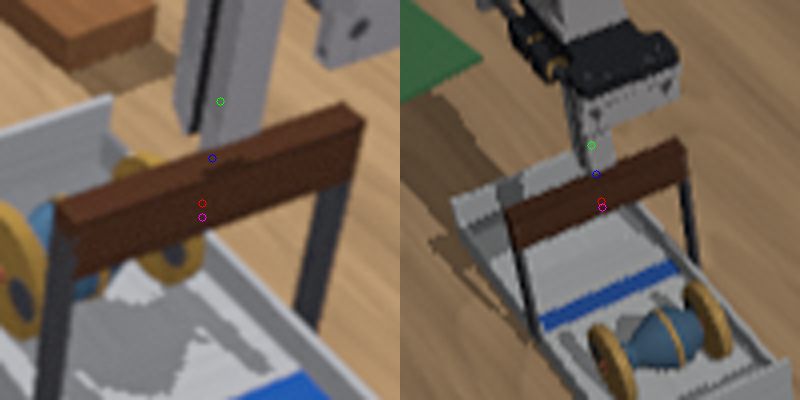

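```bash
python3 - <<'E'
from track import *
s=snapshot("scene");w=snapshot("wrist");o=get_obs()
for z in(.17,.19,.21): print(z,P(s,[[.549-.047,0,z],[.549+.047,0,z]]).round(0).tolist())
Rw=R.from_euler('xyz',o["ee_rot"]).as_matrix()
for dz in(0,-.03,-.06):print(dz,wproj(w,np.array([[x,sy*.047,dz] for sy in(-1,1) for x in(-.008,.008)])@Rw.T+o["tool_pos"]).round(0).tolist())
E
```

```text
0.17 [[367.0, 162.0], [323.0, 175.0]]
0.19 [[368.0, 153.0], [323.0, 165.0]]
0.21 [[368.0, 143.0], [323.0, 155.0]]
0 [[253.0, 229.0], [251.0, 208.0], [379.0, 229.0], [380.0, 208.0]]
-0.03 [[244.0, 245.0], [242.0, 222.0], [388.0, 245.0], [389.0, 222.0]]
-0.06 [[233.0, 266.0], [230.0, 240.0], [399.0, 266.0], [401.0, 240.0]]
```

Emit:
{"name": "play_rows", "arguments": {"rows": [[5,[0,0,1],[0,0,0]],[5,[0,0,1],[0,0,0]],[5,[0,0,1],[0,0,0]],[5,[0,0,1],[0,0,0]],[5,[0,0,1],[0,0,0]],[5,[0,0,0],[0,0,0]],[5,[0,0,0],[0,0,0]],[5,[0,0,0],[0,0,0]]]}}

```text
time: 5.18
tool_pos: [0.5311, 0.2397, 0.1119]
ee_rot: [-3.141, -0.003, 3.071]
wrist_force: [-0.0, -0.8, 0.7]
width: 0.0498
```

Emit:
{"name": "play_rows", "arguments": {"rows": [[5,[0,0,-1],[0,0,0]],[5,[0,0,-2],[0,0,0]],[5,[0,0,-3],[0,0,0]],[5,[0,0,-4.1],[0,0,0]],[5,[0,0,-4.1],[0,0,0]]]}}

```text
time: 5.6
tool_pos: [0.5298, 0.2392, 0.0685]
ee_rot: [-3.139, -0.006, 3.071]
wrist_force: [-0.0, -0.5, -0.4]
width: 0.05
```

```bash
python3 - <<'E'
from track import *
o=get_obs();ims=[]
print({k:np.round(o[k],4).tolist() for k in("time","tool_pos","ee_rot","wrist_force","width")})
for n in("scene","side"):
    s=snapshot(n);im=s["pixels"][:,:,::-1].copy()
    c=P(s,[[.532,.241,.122]])[0].round().astype(int)
    ims.append(cv2.resize(im[c[1]-50:c[1]+50,c[0]-50:c[0]+50],None,fx=4,fy=4,interpolation=cv2.INTER_CUBIC))
cv2.imwrite("pics/e.png",np.hstack(ims))
E
```

```text
{'time': 5.6, 'tool_pos': [0.5298, 0.2392, 0.0685], 'ee_rot': [-3.1391, -0.006, 3.0707], 'wrist_force': [-0.015, -0.4858, -0.4321], 'width': 0.05}
```

View pics/e.png

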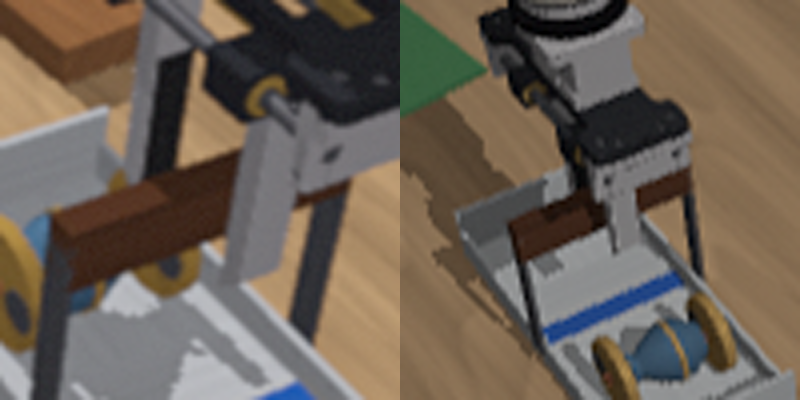

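Emit:
{"name": "play_rows", "arguments": {"rows": [[0.5,[0,0,0],[0,0,0]],[0.5,[0,0,0],[0,0,0]],[0.5,[0,0,0],[0,0,0]],[0.5,[0,0,0],[0,0,0]],[0.5,[0,0,0],[0,0,0]],[0.5,[0,0,0],[0,0,0]],[0.5,[0,0,0],[0,0,0]],[0.5,[0,0,0],[0,0,0]]]}}

```text
time: 6.37
tool_pos: [0.5323, 0.2408, 0.0729]
ee_rot: [3.14, 0.001, 3.071]
wrist_force: [0.8, 3.1, 1.5]
width: 0.0143
```

```bash
sed -i 's/g=o\["tool_pos"\]-Rw\[:,2\]\*tcp_to_grasp/g=o["tool_pos"]-Rw[:,2]*.050/' track.py; python3 -c "
from track import *
look(-1)"
```

```text
t 6.367 x mm [ -69.  793. 5396.] conf 0.8 down-tilt(+x) rad -0.0016 side -0.0009 tcp [0.5323 0.2408 0.0729] F [0.8 3.1 1.5] tq [ 0.48 -0.08  0.04] w 0.0143
```

Emit:
{"name": "play_rows", "arguments": {"rows": [[0.5,[0,0,0.1],[0,0,0]],[0.5,[0,0,0.3],[0,0,0]],[0.5,[0,0,0.6],[0,0,0]],[0.5,[0,0,0.9],[0,0,0]],[0.5,[0,0,1.2],[0,0,0]],[0.5,[0,0,1.4],[0,0,0]],[0.5,[0,0,1.5],[0,0,0]]]}}

```text
time: 7.05
tool_pos: [0.5321, 0.2399, 0.0878]
ee_rot: [-3.142, 0.0, 3.071]
wrist_force: [-0.7, 0.0, -5.4]
width: 0.0136
```

```bash
python3 -c "
from track import *
look(-1)
for i in range(3):
  o=look(-1)
cv2.imwrite('pics/l.png',snapshot('scene')['pixels'][:,:,::-1])"
```

```text
t 7.05 x mm [ -69.  792. 5332.] conf 0.62 down-tilt(+x) rad 0.0 side -0.0002 tcp [0.5321 0.2399 0.0878] F [-0.7  0.  -5.4] tq [ 0.25 -0.1   0.04] w 0.0136
t 7.15 x mm [ -69.  729. 5390.] conf 0.74 down-tilt(+x) rad -0.0002 side -0.0004 tcp [0.5322 0.24   0.0878] F [-0.3 -0.  -5.6] tq [ 0.2  -0.1   0.05] w 0.0139
t 7.25 x mm [ -70.  803. 5238.] conf 0.75 down-tilt(+x) rad 0.0 side 0.0002 tcp [0.5319 0.2399 0.0874] F [ 0.1 -0.4 -6. ] tq [ 0.25 -0.05  0.01] w 0.014
t 7.35 x mm [ -69.  798. 5381.] conf 0.91 down-tilt(+x) rad 0.0001 side 0.0003 tcp [0.5319 0.2399 0.0873] F [-0.5  0.2 -6.5] tq [ 0.21 -0.09 -0.02] w 0.0141
```

Emit:
{"name": "play_rows", "arguments": {"rows": [[0.5,[0,0,0.3],[0,0,0]],[0.5,[0,0,1.2],[0,0,0]],[0.5,[0,0,2.5],[0,0,0]],[0.5,[0,0,4.0],[0,0,0]],[0.5,[0,0,5.5],[0,0,0]],[0.5,[0,0,6.8],[0,0,0]],[0.5,[0,0,7.7],[0,0,0]],[0.5,[0,0,8.0],[0,0,0]]]}}

```text
time: 8.17
tool_pos: [0.5332, 0.2404, 0.1706]
ee_rot: [3.14, 0.004, 3.071]
wrist_force: [0.4, -0.0, -6.5]
width: 0.0133
```

```bash
python3 -c "
from track import *
look(-1);look(-1)"
```

```text
t 8.167 x mm [ -70.  827. 5486.] conf 0.76 down-tilt(+x) rad -0.0019 side -0.0044 tcp [0.5332 0.2404 0.1706] F [ 0.4 -0.  -6.5] tq [ 0.19 -0.1  -0.01] w 0.0133
t 8.267 x mm [ -70.  778. 5551.] conf 0.68 down-tilt(+x) rad -0.0009 side -0.0019 tcp [0.5325 0.2402 0.1686] F [-0. -1. -6.] tq [ 0.22 -0.05  0.03] w 0.014
```

Emit:
{"name": "play_rows", "arguments": {"rows": [[0.5,[0,0,0],[-0.02,0.0014,0]],[0.5,[0,0,0],[-0.04,0.0028,0]],[0.5,[0,0,0],[-0.05,0.0035,0]],[0.5,[0,0,0],[-0.05,0.0035,0]],[0.5,[0,0,0],[-0.05,0.0035,0]]]}}

```text
time: 8.78
tool_pos: [0.5318, 0.2405, 0.167]
ee_rot: [-3.091, -0.001, 3.072]
wrist_force: [-0.0, -0.6, -6.2]
width: 0.0136
```

```bash
python3 -c "
from track import *
look(-1)"
```

```text
t 8.783 x mm [ -60.  899. 5448.] conf 0.85 down-tilt(+x) rad 0.0504 side 0.0007 tcp [0.5318 0.2405 0.167 ] F [-0.  -0.6 -6.2] tq [ 0.25 -0.12  0.  ] w 0.0136
```

Emit:
{"name": "play_rows", "arguments": {"rows": [[0.5,[0,0,0],[0,0,0]],[0.5,[0,0,0],[0,0,0]],[0.5,[0,0,0],[-0.01,0.0007,0]]]}}

```text
time: 9.13
tool_pos: [0.5321, 0.2394, 0.1677]
ee_rot: [-3.081, 0.0, 3.07]
wrist_force: [0.2, 0.1, -5.9]
width: 0.014
```

```bash
python3 -c "
from track import *
look(-1)"
```

```text
t 9.133 x mm [ -25. 1219. 3797.] conf 0.63 down-tilt(+x) rad 0.0605 side -0.0004 tcp [0.5321 0.2394 0.1677] F [ 0.2  0.1 -5.9] tq [ 0.24 -0.14  0.03] w 0.014
```

Emit:
{"name": "play_rows", "arguments": {"rows": [[0.5,[0,0,0],[0,0,0]],[0.5,[0,0,0],[0,0,0]],[0.5,[0,0,0],[0,0,0]],[0.5,[0,0,0],[0.055,-0.0038,0]]]}}

```text
time: 9.57
tool_pos: [0.5317, 0.2419, 0.1668]
ee_rot: [-3.138, -0.001, 3.074]
wrist_force: [-0.7, 0.8, -5.5]
width: 0.0138
```

```bash
python3 -c "
from track import *
o,w,d,out=look(-1)
cv2.imwrite('pics/m.png',w['pixels'][80:300,140:500,::-1])"
```

```text
t 9.567 x mm None conf [] down-tilt(+x) rad 0.0039 side 0.0011 tcp [0.5317 0.2419 0.1668] F [-0.7  0.8 -5.5] tq [ 0.25 -0.15 -0.01] w 0.0138
```

```bash
python3 - <<'E'
from track import *
im=cv2.imread("pics/m.png");h=cv2.cvtColor(im,cv2.COLOR_BGR2HSV)
# tray interior cols 35..325-ish (orig 175..460), rows ~45..170
m=(h[...,0]>12)&(h[...,0]<28)&(h[...,1]>130)&(h[...,2]>60)
m[:50]=0;m[185:]=0;m[:,:40]=0;m[:,310:]=0
n,l,s,c=cv2.connectedComponentsWithStats(m.astype(np.uint8))
for i in range(1,n):
    if s[i,4]>15: print(s[i],c[i].round(0))
cv2.imwrite("pics/m2.png",cv2.resize(im,None,fx=2,fy=2))
E
```

```text
[189  72  37  19 551] [206.  81.]
[155  74   9  13  93] [159.  80.]
[189 132  27   9  98] [202. 137.]
[212 155  10  22 124] [217. 165.]
```

View pics/m2.png

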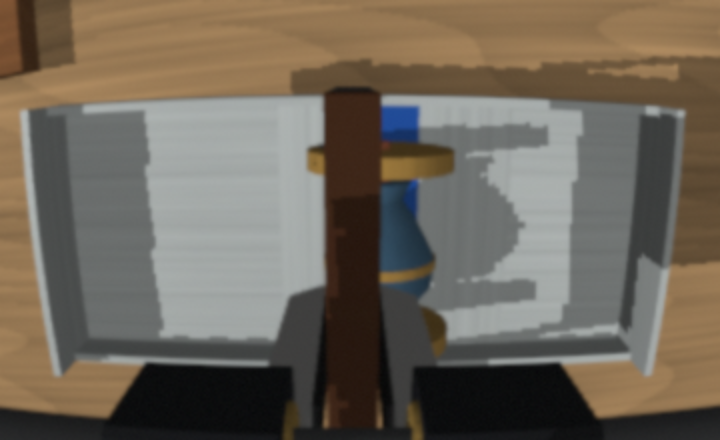

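```bash
cat >> track.py <<'E'
def disc_cols(w,T,x,ys=CYL[0]):
    y0,y1,r=ys;z=floor(x)+.03
    L=np.array([[x+r*np.cos(t),y,z+r*np.sin(t)] for t in a for y in(y0,y1)]);q=wproj(w,L@T[0].T+T[1]);return q[:,0].min(),q[:,0].max(),q[:,1].min(),q[:,1].max()
def look2(n=1):
    for _ in range(n):
        o=get_obs();w=snapshot("wrist");T=trayT(o,RT@np.diag([-1,-1,1]))
        h=cv2.cvtColor(w["pixels"],cv2.COLOR_RGB2HSV);m=(h[...,0]>12)&(h[...,0]<28)&(h[...,1]>130)&(h[...,2]>60)
        best=[]
        ci=max((0,1),key=lambda i:-disc_cols(w,T,0.,CYL[i])[2]) # disc farther up the picture
        u=disc_cols(w,T,0.,CYL[ci]);r0,r1=int(u[2])-1,int(u[3])+2
        l=disc_cols(w,T,-.11,CYL[ci])[0];rr=disc_cols(w,T,.11,CYL[ci])[1]
        n_,lab,st,_c=cv2.connectedComponentsWithStats(np.ascontiguousarray(m[r0:r1,int(l):int(rr)]).astype(np.uint8))
        k=[i for i in range(1,n_) if st[i,4]>12]
        L=min(st[i,0] for i in k)+int(l);Rr=max(st[i,0]+st[i,2] for i in k)+int(l)
        xs=np.arange(-.11,.1101,.0005);e=np.array([disc_cols(w,T,x,CYL[ci])[:2] for x in xs])
        xl,xr=xs[np.argmin(abs(e[:,0]-L))],xs[np.argmin(abs(e[:,1]-Rr))]
        print("t",round(o["time"],3),"cols",L,Rr,"rows",r0,r1,"x from left/right edge mm",round(xl*1e3,1),round(xr*1e3,1),"tilt",round(-T[0][2,0],4),"tcpz",round(o["tool_pos"][2],4))
    return o,w
E
python3 - <<'E'
from track import *
# old picture geometry: camera rides on the tool, so use the current (same tool-relative) calibration
look2()
o=get_obs();w=snapshot("wrist");T=trayT(o,RT@np.diag([-1,-1,1]))
for x in(0,.01,.02,.03,.04): print(x,[np.round(disc_cols(w,T,x,CYL[i]),1).tolist() for i in(0,1)])
E
```

```text
t 9.667 cols 329 377 rows 150 173 x from left/right edge mm 41.0 19.5 tilt 0.0057 tcpz 0.1678
0 [[281.5, 350.1, 230.5, 266.7], [278.8, 352.7, 151.3, 171.4]]
0.01 [[292.8, 361.5, 230.7, 267.0], [291.0, 365.2, 151.4, 171.5]]
0.02 [[304.3, 373.0, 230.7, 266.8], [303.4, 377.6, 151.5, 171.6]]
0.03 [[315.8, 384.3, 230.6, 266.7], [315.8, 389.8, 151.6, 171.7]]
0.04 [[327.2, 395.4, 230.3, 266.1], [328.1, 401.6, 151.6, 171.6]]
```

Emit:
{"name": "play_rows", "arguments": {"rows": [[0.5,[0,0,0],[0.07,-0.005,0]],[0.5,[0,0,0],[0.055,-0.0038,0]]]}}

```text
time: 9.93
tool_pos: [0.5321, 0.2378, 0.1675]
ee_rot: [3.093, -0.0, 3.068]
wrist_force: [-1.0, -0.1, -5.8]
width: 0.014
```

```bash
python3 -c "
from track import *
o,w=look2(2)
cv2.imwrite('pics/n.png',w['pixels'][80:300,140:500,::-1])"
```

```text
t 9.933 cols 329 391 rows 150 173 x from left/right edge mm 41.0 31.0 tilt -0.0483 tcpz 0.1675
t 9.983 cols 329 390 rows 150 173 x from left/right edge mm 41.0 30.0 tilt -0.0467 tcpz 0.1675
```

Emit:
{"name": "play_rows", "arguments": {"rows": [[0.5,[0,0,0],[0,0,0]],[0.5,[0,0,0],[0,0,0]],[0.5,[0,0,0],[-0.05,0.0035,0]]]}}

```text
time: 10.28
tool_pos: [0.5322, 0.2387, 0.1677]
ee_rot: [-3.14, 0.0, 3.069]
wrist_force: [0.1, 0.5, -6.4]
width: 0.0138
```

```bash
python3 -c "
from track import *
o,w=look2(3)
cv2.imwrite('pics/n.png',w['pixels'][80:300,140:500,::-1])"
```

```text
t 10.283 cols 329 393 rows 150 173 x from left/right edge mm 41.0 32.5 tilt 0.002 tcpz 0.1677
t 10.333 cols 329 392 rows 150 173 x from left/right edge mm 41.0 32.0 tilt 0.0028 tcpz 0.1674
t 10.383 cols 329 394 rows 150 173 x from left/right edge mm 41.0 33.5 tilt -0.0002 tcpz 0.1673
```

Emit:
{"name": "play_rows", "arguments": {"rows": [[0.5,[0,0,0],[0.09,-0.0063,0]],[0.5,[0,0,0],[0.08,-0.0056,0]]]}}

```text
time: 10.6
tool_pos: [0.5319, 0.2375, 0.1671]
ee_rot: [3.062, -0.001, 3.068]
wrist_force: [-0.5, -0.6, -5.7]
width: 0.014
```

```bash
python3 -c "
from track import *
o,w=look2(2)
cv2.imwrite('pics/n.png',w['pixels'][80:300,140:500,::-1])"
```

```text
t 10.6 cols 340 410 rows 150 173 x from left/right edge mm 50.0 47.5 tilt -0.0795 tcpz 0.1671
t 10.65 cols 341 411 rows 150 173 x from left/right edge mm 50.5 48.0 tilt -0.0776 tcpz 0.1674
```

Emit:
{"name": "play_rows", "arguments": {"rows": [[0.5,[0,0,0],[0.012,-0.0008,0]],[0.5,[0,0,0],[0.012,-0.0008,0]],[0.5,[0,0,0],[0.012,-0.0008,0]],[0.5,[0,0,0],[0.012,-0.0008,0]]]}}

```text
time: 11.03
tool_pos: [0.532, 0.2403, 0.1675]
ee_rot: [3.05, -0.0, 3.071]
wrist_force: [0.9, 0.4, -6.4]
width: 0.0137
```

```bash
python3 -c "
from track import *
o,w=look2(2)
cv2.imwrite('pics/n.png',w['pixels'][80:300,140:500,::-1])"
```

```text
t 11.033 cols 335 405 rows 150 173 x from left/right edge mm 45.5 43.0 tilt -0.0919 tcpz 0.1675
t 11.083 cols 331 403 rows 150 173 x from left/right edge mm 42.5 41.5 tilt -0.0919 tcpz 0.1675
```

Emit:
{"name": "play_rows", "arguments": {"rows": [[0.5,[0,0,0],[0,0,0]],[0.5,[0,0,0],[0,0,0]],[0.5,[0,0,0],[-0.09,0.0063,0]],[0.5,[0,0,0],[-0.107,0.0075,0]]]}}

```text
time: 11.47
tool_pos: [0.532, 0.2415, 0.1675]
ee_rot: [-3.126, -0.0, 3.072]
wrist_force: [0.1, 1.1, -6.8]
width: 0.0139
```

```bash
python3 -c "
from track import *
o,w=look2(2)
cv2.imwrite('pics/n.png',w['pixels'][80:300,140:500,::-1])"
```

```text
t 11.467 cols 301 372 rows 150 173 x from left/right edge mm 18.0 15.5 tilt 0.0155 tcpz 0.1675
t 11.517 cols 296 367 rows 150 173 x from left/right edge mm 14.0 11.5 tilt 0.0141 tcpz 0.1673
```

Emit:
{"name": "play_rows", "arguments": {"rows": [[0.5,[0,0,0],[-0.095,0.0066,0]],[0.5,[0,0,0],[-0.08,0.0056,0]]]}}

```text
time: 11.73
tool_pos: [0.5314, 0.2431, 0.1661]
ee_rot: [-3.048, -0.002, 3.075]
wrist_force: [-1.3, -0.5, -6.4]
width: 0.0139
```

```bash
python3 -c "
from track import *
o,w=look2(2)
cv2.imwrite('pics/n.png',w['pixels'][80:300,140:500,::-1])"
```

```text
t 11.733 cols 288 359 rows 150 173 x from left/right edge mm 7.5 5.0 tilt 0.0932 tcpz 0.1661
t 11.783 cols 291 362 rows 150 173 x from left/right edge mm 10.0 7.5 tilt 0.0909 tcpz 0.1666
```

Emit:
{"name": "play_rows", "arguments": {"rows": [[0.5,[0,0,0],[0.055,-0.0038,0]],[0.5,[0,0,0],[0.11,-0.0077,0]]]}}

```text
time: 12.0
tool_pos: [0.5321, 0.2403, 0.1677]
ee_rot: [3.122, 0.0, 3.072]
wrist_force: [0.5, -0.1, -6.6]
width: 0.014
```

```bash
python3 -c "
from track import *
o,w=look2(2)
cv2.imwrite('pics/n.png',w['pixels'][80:300,140:500,::-1])"
```

```text
t 12.0 cols 329 376 rows 150 173 x from left/right edge mm 41.0 18.5 tilt -0.0196 tcpz 0.1677
t 12.05 cols 329 381 rows 150 173 x from left/right edge mm 41.0 23.0 tilt -0.0198 tcpz 0.1683
```

Emit:
{"name": "play_rows", "arguments": {"rows": [[0.5,[0,0,0],[0.07,-0.0049,0]],[0.5,[0,0,0],[0.06,-0.0042,0]]]}}

```text
time: 12.27
tool_pos: [0.5322, 0.237, 0.1679]
ee_rot: [3.067, 0.0, 3.067]
wrist_force: [-0.6, 0.8, -5.8]
width: 0.0137
```

```bash
python3 -c "
from track import *
o,w=look2(2)
cv2.imwrite('pics/n.png',w['pixels'][80:300,140:500,::-1])"
```

```text
t 12.267 cols 329 386 rows 150 173 x from left/right edge mm 41.0 27.0 tilt -0.0746 tcpz 0.1679
t 12.317 cols 329 383 rows 150 173 x from left/right edge mm 40.5 24.5 tilt -0.0729 tcpz 0.1679
```

Emit:
{"name": "play_rows", "arguments": {"rows": [[0.5,[0,0,0],[-0.105,0.0073,0]],[0.5,[0,0,0],[-0.125,0.0087,0]],[0.5,[0,0,0],[-0.085,0.006,0]]]}}

```text
time: 12.62
tool_pos: [0.5315, 0.2443, 0.1666]
ee_rot: [-3.133, -0.002, 3.077]
wrist_force: [0.0, 0.2, -6.7]
width: 0.0136
```

```bash
python3 -c "
from track import *
o,w=look2(2)
cv2.imwrite('pics/n.png',w['pixels'][80:300,140:500,::-1])"
```

```text
t 12.617 cols 289 360 rows 150 173 x from left/right edge mm 8.5 6.0 tilt 0.0084 tcpz 0.1666
t 12.667 cols 289 360 rows 150 173 x from left/right edge mm 8.5 6.0 tilt 0.0073 tcpz 0.1672
```

Emit:
{"name": "play_rows", "arguments": {"rows": [[0.5,[-0.1,-1.2,0],[-0.005,0.0003,0]],[0.5,[-0.15,-2.2,0],[-0.005,0.0003,0]]]}}

```text
time: 12.88
tool_pos: [0.5303, 0.2174, 0.1675]
ee_rot: [-3.125, -0.0, 3.072]
wrist_force: [0.2, -0.5, -5.6]
width: 0.0134
```

```bash
python3 -c "
from track import *
o,w=look2(2)
cv2.imwrite('pics/n.png',w['pixels'][80:300,140:500,::-1])"
```

```text
t 12.883 cols 290 361 rows 150 173 x from left/right edge mm 9.0 6.5 tilt 0.0163 tcpz 0.1675
t 12.933 cols 286 357 rows 150 173 x from left/right edge mm 6.0 3.5 tilt 0.0187 tcpz 0.1677
```

```bash
cat > pf.py <<'E'
import numpy as np
rng=np.random.default_rng(0);H=1/240
def slope(x): # uphill slope seen toward +x
    d=x-.020; return np.where(abs(d)<.010,0,np.where(abs(d)<.054,-.055*np.sign(d),0))
def new(N,x=-.070):
    p=dict(x=x+rng.normal(0,.001,N),v=np.zeros(N),g=rng.normal(6.5,.3,N),f=np.clip(rng.normal(.02,.004,N),.008,.04),
      k=rng.uniform(0,.09,N),b=rng.normal(0,.0015,N),o=rng.normal(0,.003,N),s=rng.uniform(.3,.9,N),lag=rng.uniform(.005,.07,N),th=np.zeros(N),pos=np.zeros(N))
    return p
def run(p,th0,th1,T,d0=0,d1=0,noise=True):
    """commanded tilt th0->th1 and tray shift d0->d1 (m) over T s; arm follows with first-order lag"""
    n=max(1,round(T/H))
    if not 'vp' in p: p['vp']=np.zeros_like(p['x'])
    for i in range(n):
        u=(i+1)/n;c=th0+(th1-th0)*u;d=d0+(d1-d0)*u
        w=1-np.exp(-H/p['lag']);nt=p['th']+(c-p['th'])*w;npos=p['pos']+(d-p['pos'])*w
        vp=(-p['k']*(nt-p['th'])+p['s']/.66*.66*(npos-p['pos']))/H   # tray floor speed that the spindle lags behind
        dv=vp-p['vp'];p['vp']=vp;p['th']=nt;p['pos']=npos
        v=p['v']-dv                                                   # kick
        sl=slope(p['x'])                                             # +: rolls to +x when negative
        drive=p['g']*(nt+p['o']-sl)*H
        fr=p['g']*p['f']*H
        v=v+drive;v=np.sign(v)*np.maximum(abs(v)-fr,0)
        p['x']=p['x']+v*H;p['v']=v
    if noise:
        N=len(p['x']);p['x']=p['x']+rng.normal(0,.0004,N);p['v']=p['v']+rng.normal(0,.004,N)*(abs(p['v'])>1e-4)
def meas(p,z,sig=.0015):
    r=(p['x']+p['b']-z)/sig;w=np.exp(-.5*np.minimum(r*r,40));w/=w.sum();N=len(w)
    i=np.searchsorted(np.cumsum(w),(np.arange(N)+rng.random())/N).clip(0,N-1)
    for k in p: p[k]=p[k][i].copy()
    for k,s in dict(g=.04,f=.0006,k=.002,b=.0001,o=.0004,s=.015,lag=.002).items(): p[k]=p[k]+rng.normal(0,s,N)
    p['lag']=np.clip(p['lag'],.004,.1);p['f']=np.clip(p['f'],.005,.05);return np.mean(abs(r)<3)
def st(p): return {k:(round(float(p[k].mean()),4),round(float(p[k].std()),4)) for k in p if k not in('th','pos','vp')}
E
sed -i 's/np.where(abs(d)<.054,-.055\*np.sign(d),0)/np.where(abs(d)<.054,-.055*np.sign(d),0)/' pf.py
cat > hist.py <<'E'
from pf import *
import pickle
E_=[] # (rows, shifts, [measures after rows, each .05 s apart or (t offsets)], hold)
H0=[([.02,.04,.05,.05,.05],[(0,-60)],.1),([.05,.05,.06],[(0,-25)],.1),([.06,.06,.06,.005],[(0,11.5),(.1,20.7)],.2),([-.065,-.05],[(0,32.2),(.05,31.2)],.1),
([-.05,-.05,0],[(0,33.7),(.05,33.2),(.1,34.7)],.15),([-.09,-.08],[(0,48.7),(.05,49.2)],.1),([-.092]*4,[(0,44.2),(.05,42)],.1),([-.092,-.092,-.002,.015],[(0,16.7),(.05,12.7)],.1),
([.11,.095],[(0,6.2),(.05,8.7)],.1),([.04,-.015],[(0,19.7),(.05,24.2)],.1),([-.085,-.075],[(0,28.2),(.05,25.7)],.1),([.03,.05,.01],[(0,7.2),(.05,7.2)],.1),([.015,.015],[(0,7.7),(.05,4.7)],.1,[-.012,-.022])]
def step(p,c,e,d=0,verbose=True):
    rows,ms,hold=e[:3];sh=e[3] if len(e)>3 else [0]*len(rows);d=0;p['pos']=p['pos']*0
    for r,s in zip(rows,sh): run(p,c,r,1/12,d,s);c=r;d=s
    t=0
    for dt,z in ms:
        if dt>t: run(p,c,c,dt-t,d,d);t=dt
        pr=p['x'].mean()*1e3+p['b'].mean()*1e3;q=meas(p,z*1e-3)
        if verbose: print("pred %.1f meas %.1f ok %.2f"%(pr,z,q),end="; ")
    if hold>t+1e-6: run(p,c,c,hold-t,d,d)
    if verbose: print({k:v for k,v in st(p).items()})
    return c
if __name__=="__main__":
    p=new(40000);c=0
    for e in H0: c=step(p,c,e)
    pickle.dump((p,c),open("p.pkl","wb"))
E
python3 hist.py
```

```text
pred -64.5 meas -60.0 ok 0.46; {'x': (-0.055, 0.0029), 'v': (0.0728, 0.0141), 'g': (6.5135, 0.3014), 'f': (0.0178, 0.0036), 'k': (0.0492, 0.0268), 'b': (0.0006, 0.0014), 'o': (0.0013, 0.0029), 's': (0.5994, 0.1745), 'lag': (0.0306, 0.0177)}
pred -29.4 meas -25.0 ok 0.48; {'x': (-0.0139, 0.0023), 'v': (0.1131, 0.0104), 'g': (6.5537, 0.2938), 'f': (0.0165, 0.0031), 'k': (0.0466, 0.0265), 'b': (0.0003, 0.0014), 'o': (0.0021, 0.0027), 's': (0.6013, 0.1757), 'lag': (0.0294, 0.0172)}
pred 20.7 meas 11.5 ok 0.24; pred 18.3 meas 20.7 ok 0.76; {'x': (0.028, 0.0029), 'v': (0.0745, 0.0151), 'g': (6.5525, 0.3), 'f': (0.0177, 0.003), 'k': (0.0565, 0.0248), 'b': (-0.0, 0.0013), 'o': (0.0015, 0.0027), 's': (0.5968, 0.1772), 'lag': (0.0245, 0.0155)}
pred 35.9 meas 32.2 ok 0.47; pred 33.4 meas 31.2 ok 0.85; {'x': (0.0316, 0.0026), 'v': (0.0048, 0.0177), 'g': (6.5688, 0.3064), 'f': (0.0183, 0.003), 'k': (0.0555, 0.0249), 'b': (0.0006, 0.0011), 'o': (0.0013, 0.0026), 's': (0.5951, 0.1736), 'lag': (0.0212, 0.0139)}
pred 32.7 meas 33.7 ok 0.43; pred 35.2 meas 33.2 ok 0.96; pred 35.3 meas 34.7 ok 1.00; {'
[... 1630 characters left out ...]
, 0.012), 'g': (6.8531, 0.281), 'f': (0.0173, 0.0026), 'k': (0.0024, 0.0103), 'b': (-0.0003, 0.0008), 'o': (0.0016, 0.0021), 's': (0.6768, 0.1744), 'lag': (0.0136, 0.0076)}
pred 10.3 meas 7.2 ok 0.53; pred 5.4 meas 7.2 ok 0.89; {'x': (0.0048, 0.0022), 'v': (-0.0474, 0.015), 'g': (6.8839, 0.2541), 'f': (0.017, 0.0026), 'k': (0.0005, 0.0091), 'b': (-0.0003, 0.0007), 'o': (0.0012, 0.002), 's': (0.6854, 0.1701), 'lag': (0.0144, 0.0082)}
pred 6.5 meas 7.7 ok 0.57; pred 3.2 meas 4.7 ok 0.96; {'x': (-0.001, 0.0016), 'v': (-0.111, 0.0134), 'g': (6.8923, 0.2512), 'f': (0.0172, 0.0028), 'k': (0.0006, 0.0092), 'b': (-0.0004, 0.0006), 'o': (0.0014, 0.002), 's': (0.7507, 0.1086), 'lag': (0.0151, 0.0082)}
```

```bash
cat > mpc.py <<'E'
from hist import *
import sys,time
def plan(p,c,nexec=4,nrow=11,M=150,iters=22,K=90,hold=.05):
    i=rng.integers(0,len(p['x']),M);base={k:v[i] for k,v in p.items()}
    def cost(th):
        q={k:v.copy() for k,v in base.items()};a=c;pen=0
        for j,t in enumerate(th):
            run(q,a,t,1/12,noise=False);a=t
            if j==nexec-1: run(q,a,a,hold,noise=False)
            if j>=nexec-1: pen+=.15*np.mean(np.clip(abs(q['x']-.02)*1e3-10,0,40))
        x1=q['x'].copy();run(q,a,0,1/12,noise=False);run(q,0,0,.25,noise=False)
        return np.mean(np.minimum(abs(q['x']-.02)*1e3,40)**2)+4*np.mean(abs(q['v'])*1e3)+pen*3+30*np.sum(np.diff(np.r_[c,th])**2)*10
    mu=np.zeros(nrow);sd=np.full(nrow,.06)
    for it in range(iters):
        S=np.clip(mu+sd*rng.normal(size=(K,nrow)),-.12,.12);S=np.clip(np.round(S,3),-.12,.12)
        S[0]=np.clip(mu,-.12,.12)
        J=np.array([cost(s) for s in S]);e=np.argsort(J)[:12];mu=.3*mu+.7*S[e].mean(0);sd=.3*sd+.7*S[e].std(0)+.001
    return mu.round(3),cost(mu)
def show(p,c,th):
    q={k:v.copy() for k,v in p.items()};a=c;o=[]
    for t in th: run(q,a,t,1/12,noise=False);a=t;o.append((round(q['x'].mean()*1e3,1),round(q['x'].std()*1e3,1),round(q['v'].mean(),3)))
    print(o)
if __name__=="__main__":
    import functools
    from pf import H
    p,c=pickle.load(open("p.pkl","rb"));p['pos']*=0
    t=time.time();th,J=plan(p,c,*(int(a) for a in sys.argv[1:]));print("cmd tilt now",c,"plan",th.tolist(),"J",J,"s",time.time()-t);show(p,c,th)
    n=int(sys.argv[1]) if len(sys.argv)>1 else 4
    print("turn rows:",[[round(-(x-c),3),round(.07*(x-c),4),0] for x in th[:n]])
E
sed -i 's#^rng=.*#rng=np.random.default_rng(0);H=1/120#' pf.py; python3 mpc.py 4
```

```text
cmd tilt now 0.015 plan [0.019, 0.021, 0.023, 0.023, 0.022, 0.021, 0.02, 0.018, 0.017, 0.015, 0.013] J 1744.004942293465 s 7.974161624908447
[(np.float64(-10.8), np.float64(2.4), np.float64(-0.123)), (np.float64(-21.5), np.float64(3.5), np.float64(-0.132)), (np.float64(-32.9), np.float64(4.6), np.float64(-0.138)), (np.float64(-43.8), np.float64(5.2), np.float64(-0.122)), (np.float64(-52.9), np.float64(5.6), np.float64(-0.099)), (np.float64(-60.0), np.float64(6.0), np.float64(-0.076)), (np.float64(-65.3), np.float64(6.6), np.float64(-0.053)), (np.float64(-68.7), np.float64(7.4), np.float64(-0.032)), (np.float64(-70.5), np.float64(8.4), np.float64(-0.014)), (np.float64(-71.1), np.float64(9.0), np.float64(-0.003)), (np.float64(-71.2), np.float64(9.2), np.float64(-0.0))]
turn rows: [[np.float64(-0.004), np.float64(0.0003), 0], [np.float64(-0.006), np.float64(0.0004), 0], [np.float64(-0.008), np.float64(0.0006), 0], [np.float64(-0.008), np.float64(0.0006), 0]]
```

Emit:
{"name": "play_rows", "arguments": {"rows": [[0.5,[0,0,0],[-0.095,0.0067,0]],[0.5,[0,0,0],[-0.095,0.0067,0]],[0.5,[0,0,0],[-0.085,0.006,0]]]}}

```text
time: 13.23
tool_pos: [0.5303, 0.2196, 0.1669]
ee_rot: [-3.044, -0.001, 3.073]
wrist_force: [-0.5, 0.5, -5.9]
width: 0.0136
```

```bash
sed -i 's/,40)\*\*2)/,120)**2)/; s/0,40))/0,100))/' mpc.py
# automatic step: look n times, update filter, plan
cat > go.py <<'E'
from mpc import *
import track,io,contextlib,re
def auto(rows,n=1,nexec=4,nrow=11,sh=None):
    p,c=pickle.load(open("p.pkl","rb"))
    buf=io.StringIO()
    with contextlib.redirect_stdout(buf): track.look2(n)
    s=buf.getvalue();print(s)
    ms=[]
    for i,l in enumerate(s.strip().splitlines()):
        m=re.search(r"cols (\d+) (\d+) .*mm (\S+) (\S+) tilt",l);L,Rr,xl,xr=int(m[1]),int(m[2]),float(m[3]),float(m[4])
        if L>304 and L<332: z=xr+1.25
        elif Rr<332 and Rr>304: z=xl-1.25
        else: z=(xl+xr)/2
        ms.append((.05*i,z))
    e=(rows,ms,.05*n)+((sh,) if sh else ())
    c=step(p,c,e);p['pos']*=0;pickle.dump((p,c),open("p.pkl","wb"))
    th,J=plan(p,c,nexec,nrow);print("cmd",c,"plan",th.tolist(),"J",round(J,1));show(p,c,th)
    print("turn rows:",[[float(round(-(x-c),3)),float(round(.07*(x-c),4)),0] for x in th[:8]])
E
python3 -c "
from go import *
auto([.11,.11,.1])"
```

```text
t 13.233 cols 254 304 rows 150 173 x from left/right edge mm -20.5 -39.5 tilt 0.0974 tcpz 0.1669

pred -20.0 meas -30.0 ok 0.10; {'x': (-0.0301, 0.0017), 'v': (-0.0266, 0.011), 'g': (6.8544, 0.2383), 'f': (0.0157, 0.0026), 'k': (-0.0026, 0.0085), 'b': (-0.0005, 0.0005), 'o': (0.0003, 0.0018), 's': (0.8437, 0.0662), 'lag': (0.0159, 0.008)}
cmd 0.1 plan [0.109, 0.056, -0.018, -0.03, -0.002, 0.066, 0.093, 0.105, 0.108, 0.091, 0.07] J 410.7
[(np.float64(-30.8), np.float64(2.2), np.float64(0.006)), (np.float64(-29.5), np.float64(2.4), np.float64(0.018)), (np.float64(-28.7), np.float64(2.8), np.float64(-0.002)), (np.float64(-30.6), np.float64(2.9), np.float64(-0.038)), (np.float64(-35.0), np.float64(2.6), np.float64(-0.06)), (np.float64(-39.5), np.float64(2.0), np.float64(-0.041)), (np.float64(-40.7), np.float64(2.1), np.float64(0.007)), (np.float64(-38.0), np.float64(2.4), np.float64(0.054)), (np.float64(-31.4), np.float64(2.5), np.float64(0.096)), (np.float64(-22.5), np.float64(2.3), np.float64(0.115)), (np.float64(-12.5), np.float64(2.5), np.float64(0.122))]
turn rows: [[-0.009, 0.0006, 0], [0.044, -0.0031, 0], [0.118, -0.0083, 0], [0.13, -0.0091, 0], [0.102, -0.0071, 0], [0.034, -0.0024, 0], [0.007, -0.0005, 0], [-0.005, 0.0003, 0]]
```

```bash
sed -i 's/L>304 and L<332/302<L<332/; s/Rr<332 and Rr>304/302<Rr<332/' go.py; python3 hist.py >/dev/null; python3 - <<'E'
from go import *
p,c=pickle.load(open("p.pkl","rb"));p['pos']*=0
c=step(p,c,([.11,.11,.1],[(0,-21.7)],.05));pickle.dump((p,c),open("p.pkl","wb"))
for n in (12,15):
    th,J=plan(p,c,4,n,iters=35);print(th.tolist(),J);show(p,c,th)
E
```

```text
pred -18.2 meas -21.7 ok 0.49; {'x': (-0.0217, 0.0019), 'v': (-0.007, 0.0104), 'g': (6.8683, 0.3195), 'f': (0.0166, 0.0027), 'k': (0.0016, 0.0109), 'b': (-0.0007, 0.0007), 'o': (0.0011, 0.0021), 's': (0.7773, 0.1117), 'lag': (0.0206, 0.0112)}
[0.003, 0.0, -0.0, 0.022, -0.006, 0.033, 0.037, 0.073, 0.102, 0.1, 0.094, 0.089] 441.2260128822272
[(np.float64(-21.8), np.float64(2.4), np.float64(-0.004)), (np.float64(-22.8), np.float64(2.8), np.float64(-0.02)), (np.float64(-25.5), np.float64(3.1), np.float64(-0.041)), (np.float64(-29.6), np.float64(3.5), np.float64(-0.056)), (np.float64(-34.7), np.float64(3.6), np.float64(-0.063)), (np.float64(-39.6), np.float64(3.0), np.float64(-0.052)), (np.float64(-42.8), np.float64(2.5), np.float64(-0.025)), (np.float64(-43.3), np.float64(2.6), np.float64(0.008)), (np.float64(-41.0), np.float64(2.9), np.float64(0.047)), (np.float64(-35.0), np.float64(3.2), np.float64(0.091)), (np.float64(-26.2), np.float64(3.1), np.float64(0.114)), (np.float64(-16.1), np.float64(3.3), np.float64(0.127))]
[0.086, 0.093, 0.073, 0.006, -0.035, -0.009, 0.021, 0.009, 0.028, 0
[... 216 characters left out ...]
oat64(0.03)), (np.float64(-15.6), np.float64(3.8), np.float64(0.016)), (np.float64(-15.7), np.float64(4.3), np.float64(-0.016)), (np.float64(-18.6), np.float64(4.5), np.float64(-0.049)), (np.float64(-23.8), np.float64(4.8), np.float64(-0.069)), (np.float64(-30.1), np.float64(5.1), np.float64(-0.081)), (np.float64(-36.8), np.float64(4.9), np.float64(-0.077)), (np.float64(-41.9), np.float64(4.1), np.float64(-0.044)), (np.float64(-43.2), np.float64(3.4), np.float64(0.008)), (np.float64(-40.2), np.float64(3.1), np.float64(0.06)), (np.float64(-33.2), np.float64(2.9), np.float64(0.1)), (np.float64(-24.2), np.float64(2.8), np.float64(0.114)), (np.float64(-14.3), np.float64(3.2), np.float64(0.122))]
```

Emit:
{"name": "play_rows", "arguments": {"rows": [[0.5,[0,0,0],[0.042,-0.003,0]],[0.5,[0,0,0],[0.042,-0.003,0]],[0.5,[0,0,0],[0.042,-0.003,0]]]}}

```text
time: 13.53
tool_pos: [0.5307, 0.2169, 0.168]
ee_rot: [-3.084, 0.001, 3.069]
wrist_force: [0.9, 0.5, -6.8]
width: 0.0135
```

```bash
sed -i 's/^    th,J=plan.*$/    import sys; return/' go.py; python3 -c "
from go import *
auto([.058]*3,2)"
```

```text
t 13.533 cols 255 304 rows 150 173 x from left/right edge mm -19.5 -39.5 tilt 0.0577 tcpz 0.168
t 13.583 cols 255 304 rows 150 173 x from left/right edge mm -19.5 -39.5 tilt 0.0578 tcpz 0.1679

pred -21.7 meas -20.8 ok 0.88; pred -21.0 meas -20.8 ok 1.00; {'x': (-0.0201, 0.0013), 'v': (0.0003, 0.002), 'g': (6.8974, 0.3123), 'f': (0.0168, 0.0028), 'k': (0.0017, 0.0109), 'b': (-0.0007, 0.0007), 'o': (0.0012, 0.0021), 's': (0.7704, 0.1153), 'lag': (0.0196, 0.0111)}
```

Emit:
{"name": "play_rows", "arguments": {"rows": [[0.5,[0,0,0],[-0.042,0.003,0]],[0.5,[0,0,0],[-0.042,0.003,0]],[0.5,[0,0,0],[-0.042,0.003,0]],[0.5,[0,0,0],[-0.042,0.003,0]],[0.5,[0,0,0],[0.013,-0.001,0]],[0.5,[0,0,0],[0.013,-0.001,0]],[0.5,[0,0,0],[0.013,-0.001,0]],[0.5,[0,0,0],[0.013,-0.001,0]]]}}

```text
time: 14.3
tool_pos: [0.5306, 0.2177, 0.1677]
ee_rot: [-3.096, 0.0, 3.07]
wrist_force: [0.0, 0.1, -6.9]
width: 0.0138
```

```bash
python3 -c "
from go import *
auto([.1]*4+[.045]*4,2)"
```

```text
t 14.3 cols 285 355 rows 150 173 x from left/right edge mm 5.0 2.0 tilt 0.0456 tcpz 0.1677
t 14.35 cols 285 356 rows 150 173 x from left/right edge mm 5.0 2.5 tilt 0.0455 tcpz 0.1676

pred 1.7 meas 3.5 ok 0.44; pred 4.3 meas 3.8 ok 0.99; {'x': (0.0051, 0.0016), 'v': (0.0061, 0.0079), 'g': (6.9237, 0.3022), 'f': (0.0164, 0.0024), 'k': (0.001, 0.0112), 'b': (-0.0007, 0.0008), 'o': (0.0015, 0.0018), 's': (0.7741, 0.1156), 'lag': (0.019, 0.011)}
```

```bash
cat > grid.py <<'E'
from hist import *
p,c=pickle.load(open("p.pkl","rb"));i=rng.integers(0,len(p['x']),1500);b={k:v[i] for k,v in p.items()}
r=[]
for A in(.08,.09,.1,.11,.12):
  for n in(1,2,3,4,5):
    for B in (None,.06,.03):
      for E in(0,-.008):
        q={k:v.copy() for k,v in b.items()};a=c
        seq=[A]*n+([B] if B else [])+[E]*2
        for t in seq: run(q,a,t,1/12,noise=True);a=t
        run(q,a,a,.7,noise=False);x=q['x']*1e3
        r.append((np.mean(abs(x-20)>9),abs(x.mean()-20),seq,x.mean().round(1),x.std().round(1)))
for k in sorted(r,key=lambda k:k[:2])[:5]: print(k)
E
python3 grid.py
```

```text
(np.float64(0.49666666666666665), np.float64(6.686841534916283), [0.12, 0.12, -0.008, -0.008], np.float64(26.7), np.float64(59.0))
(np.float64(0.572), np.float64(26.75199988570826), [0.1, 0.1, 0.1, -0.008, -0.008], np.float64(46.8), np.float64(66.5))
(np.float64(0.5873333333333334), np.float64(1.9919120815470244), [0.11, 0.11, 0.03, -0.008, -0.008], np.float64(22.0), np.float64(70.9))
(np.float64(0.6006666666666667), np.float64(28.384083270548544), [0.11, 0.11, 0.06, -0.008, -0.008], np.float64(48.4), np.float64(67.3))
(np.float64(0.6066666666666667), np.float64(23.14376339852751), [0.11, 0.11, -0.008, -0.008], np.float64(-3.1), np.float64(62.5))
```

```bash
cat > grid2.py <<'E'
from hist import *
p,c=pickle.load(open("p.pkl","rb"));i=rng.integers(0,len(p['x']),1500);b={k:v[i] for k,v in p.items()};b['s']=rng.normal(.70,.05,1500);b['pos']*=0
r=[]
for S in(-.014,-.018,-.022,-.026,-.03):
  for T in(.05,.055):
   for n in (1,2,3):
    for m in([.05,.02,0],[.05,.0,0],[.03,0,0],[0,0,0],[.05,.05,0]):
        q={k:v.copy() for k,v in b.items()};a=c;d=0
        for t in [T]*2: run(q,a,t,1/12);a=t
        sh=[S*(j+1)/n for j in range(n)]+[S]*(3-n)
        for t,s in zip(m,sh): run(q,a,t,1/12,d,s);a=t;d=s
        run(q,a,a,.7,d,d,noise=False);x=q['x']*1e3
        r.append((np.mean(abs(x-20)>9),abs(x.mean()-20),T,m,[round(s,4) for s in sh],x.mean().round(1),x.std().round(1)))
for k in sorted(r,key=lambda k:k[:2])[:8]: print(k)
E
python3 grid2.py
```

```text
(np.float64(0.036), np.float64(1.1638959857071356), 0.05, [0, 0, 0], [-0.022, -0.022, -0.022], np.float64(21.2), np.float64(18.7))
(np.float64(0.03866666666666667), np.float64(2.8219658047056377), 0.055, [0, 0, 0], [-0.022, -0.022, -0.022], np.float64(22.8), np.float64(20.6))
(np.float64(0.03933333333333333), np.float64(5.603032648228481), 0.05, [0, 0, 0], [-0.026, -0.026, -0.026], np.float64(25.6), np.float64(20.0))
(np.float64(0.042), np.float64(0.3900980942133181), 0.05, [0.03, 0, 0], [-0.018, -0.018, -0.018], np.float64(20.4), np.float64(19.8))
(np.float64(0.04666666666666667), np.float64(4.766024793861295), 0.05, [0.03, 0, 0], [-0.022, -0.022, -0.022], np.float64(24.8), np.float64(21.4))
(np.float64(0.054), np.float64(7.0949862630472715), 0.055, [0, 0, 0], [-0.026, -0.026, -0.026], np.float64(27.1), np.float64(22.9))
(np.float64(0.05533333333333333), np.float64(2.2168068393412383), 0.055, [0.03, 0, 0], [-0.018, -0.018, -0.018], np.float64(22.2), np.float64(23.7))
(np.float64(0.058666666666666666), np.float64(3.7482540548731436), 0.05, [0.05, 0.0, 0], [-0.018, -0.018, -0.018], np.float64(23.7), np.float64(23.2))
```

Emit:
{"name": "play_rows", "arguments": {"rows": [[0.5,[0,0,0],[-0.005,0.0003,0]],[0.5,[0,0,0],[-0.005,0.0003,0]]]}}

```text
time: 14.57
tool_pos: [0.5304, 0.2183, 0.1673]
ee_rot: [-3.091, -0.0, 3.071]
wrist_force: [-0.1, 0.4, -6.0]
width: 0.0142
```

```bash
python3 -c "
from go import *
auto([.05]*2,2)"; sed -i 's/for t in \[T\]\*2/for t in []/; s/for T in(.05,.055)/for T in(0,)/; s/-.014,-.018,-.022,-.026,-.03)/-.012,-.014,-.016,-.018,-.02,-.022,-.026)/' grid2.py; python3 grid2.py
```

```text
t 14.567 cols 286 357 rows 150 173 x from left/right edge mm 6.0 3.5 tilt 0.0505 tcpz 0.1673
t 14.617 cols 286 357 rows 150 173 x from left/right edge mm 6.0 3.5 tilt 0.0503 tcpz 0.1673

pred 4.7 meas 4.8 ok 0.97; pred 4.6 meas 4.8 ok 1.00; {'x': (0.0054, 0.0013), 'v': (-0.0, 0.0003), 'g': (6.9336, 0.3077), 'f': (0.0165, 0.0025), 'k': (0.0007, 0.0115), 'b': (-0.0007, 0.0008), 'o': (0.0015, 0.0019), 's': (0.7753, 0.1175), 'lag': (0.019, 0.0112)}
(np.float64(0.0013333333333333333), np.float64(0.7865382575462903), 0, [0.03, 0, 0], [-0.022, -0.022, -0.022], np.float64(20.8), np.float64(2.4))
(np.float64(0.002), np.float64(0.6928369503367122), 0, [0.03, 0, 0], [-0.02, -0.02, -0.02], np.float64(19.3), np.float64(3.4))
(np.float64(0.002), np.float64(0.8740680011553437), 0, [0, 0, 0], [-0.022, -0.022, -0.022], np.float64(19.1), np.float64(2.4))
(np.float64(0.002), np.float64(2.1393062542607026), 0, [0, 0, 0], [-0.026, -0.026, -0.026], np.float64(22.1), np.float64(3.3))
(np.float64(0.004666666666666667), np.float64(2.455035197047181), 0, [0.03, 0, 0], [-0.018, -0.018, -0.018], np.float64(17.5), np.float64(3.0))
(np.float64(0.005333333333333333), np.float64(0.48049366137956895), 0, [0.05, 0.0, 0], [-0.018, -0.018, -0.018], np.float64(19.5), np.float64(4.1))
(np.float64(0.008666666666666666), np.float64(0.020848855432081592), 0, [0.05, 0.0, 0], [-0.011, -0.022, -0.022], np.float64(20.0), np.float64(6.1))
(np.float64(0.008666666666666666), np.float64(2.591906377487664), 0, [0, 0, 0], [-0.02, -0.02, -0.02], np.float64(17.4), np.float64(4.2))
```

Emit:
{"name": "play_rows", "arguments": {"rows": [[0.5,[-0.16,-2.2,0],[0.02,-0.0014,0]],[0.5,[-0.16,-2.2,0],[0.05,-0.0035,0]],[0.5,[-0.16,-2.2,0],[0.05,-0.0035,0]]]}}

```text
time: 14.92
tool_pos: [0.529, 0.1946, 0.1677]
ee_rot: [-3.141, 0.0, 3.069]
wrist_force: [-0.2, -0.4, -5.6]
width: 0.014
```

```bash
python3 -c "
from go import *
auto([.03,0,0],2,sh=[-.022]*3)"
```

```text
t 14.917 cols 328 374 rows 150 173 x from left/right edge mm 40.0 17.0 tilt 0.0001 tcpz 0.1677
t 14.967 cols 329 374 rows 150 173 x from left/right edge mm 41.0 17.0 tilt 0.0002 tcpz 0.1677

pred 21.8 meas 18.2 ok 0.59; pred 18.9 meas 18.2 ok 1.00; {'x': (0.0192, 0.0014), 'v': (0.0, 0.001), 'g': (6.8599, 0.2685), 'f': (0.0166, 0.0027), 'k': (0.0009, 0.0128), 'b': (-0.0006, 0.0009), 'o': (0.0012, 0.0019), 's': (0.6815, 0.0712), 'lag': (0.0199, 0.0114)}
```

Emit:
{"name": "play_rows", "arguments": {"rows": [[0.5,[0,-0.01,0],[0,0,0]],[0.5,[-0.01,-0.06,0],[0,0,0]],[0.5,[-0.01,-0.13,0],[0,0,0]],[0.5,[-0.03,-0.24,0],[0,0,0]],[0.5,[-0.04,-0.37,0],[0,0,0]],[0.5,[-0.06,-0.53,0],[0,0,0]],[0.5,[-0.08,-0.72,0],[0,0,0]],[0.5,[-0.1,-0.94,0],[0,0,-0.001]]]}}

```text
time: 15.68
tool_pos: [0.5279, 0.1864, 0.1675]
ee_rot: [3.142, -0.0, 3.07]
wrist_force: [0.1, 0.1, -5.8]
width: 0.0139
```

Emit:
{"name": "play_rows", "arguments": {"rows": [[0.5,[-0.03,-0.25,0],[0,0,0]],[0.5,[-0.06,-0.53,0],[0,0,0]],[0.5,[-0.09,-0.84,0],[0,0,-0.001]],[0.5,[-0.13,-1.18,0],[0,0,-0.001]],[0.5,[-0.16,-1.55,0],[0,0,-0.001]],[0.5,[-0.21,-1.95,0],[0,0,-0.001]],[0.5,[-0.25,-2.38,0],[0,0,-0.002]],[0.5,[-0.3,-2.83,0],[0,0,-0.002]]]}}

```text
time: 16.35
tool_pos: [0.5249, 0.1578, 0.1675]
ee_rot: [3.142, -0.0, 3.068]
wrist_force: [-0.6, -0.5, -5.5]
width: 0.014
```

Emit:
{"name": "play_rows", "arguments": {"rows": [[0.5,[-0.05,-0.49,0],[0,0,0]],[0.5,[-0.11,-1.0,0],[0,0,-0.001]],[0.5,[-0.16,-1.55,0],[0,0,-0.001]],[0.5,[-0.23,-2.13,0],[0,0,-0.001]],[0.5,[-0.29,-2.73,0],[0,0,-0.002]],[0.5,[-0.36,-3.37,0],[0,0,-0.002]],[0.5,[-0.43,-4.03,0],[0,0,-0.002]],[0.5,[-0.5,-4.72,0],[0,0,-0.003]]]}}

```text
time: 17.02
tool_pos: [0.5198, 0.1104, 0.1675]
ee_rot: [3.141, 0.0, 3.065]
wrist_force: [0.1, -0.6, -5.9]
width: 0.0138
```

Emit:
{"name": "play_rows", "arguments": {"rows": [[0.5,[-0.08,-0.72,0],[0,0,0]],[0.5,[-0.16,-1.48,0],[0,0,-0.001]],[0.5,[-0.24,-2.26,0],[0,0,-0.001]],[0.5,[-0.33,-3.07,0],[0,0,-0.002]],[0.5,[-0.41,-3.91,0],[0,0,-0.002]],[0.5,[-0.51,-4.78,0],[0,0,-0.003]],[0.5,[-0.6,-5.68,0],[0,0,-0.003]],[0.5,[-0.7,-6.61,0],[0,0,-0.004]]]}}

```text
time: 17.68
tool_pos: [0.5128, 0.0441, 0.1675]
ee_rot: [3.141, 0.0, 3.061]
wrist_force: [-0.7, -1.6, -6.6]
width: 0.0136
```

Emit:
{"name": "play_rows", "arguments": {"rows": [[0.5,[-0.1,-0.94,0],[0,0,-0.001]],[0.5,[-0.2,-1.89,0],[0,0,-0.001]],[0.5,[-0.3,-2.83,0],[0,0,-0.002]],[0.5,[-0.4,-3.78,0],[0,0,-0.002]],[0.5,[-0.5,-4.72,0],[0,0,-0.003]],[0.5,[-0.6,-5.67,0],[0,0,-0.004]],[0.5,[-0.7,-6.61,0],[0,0,-0.004]],[0.5,[-0.8,-7.56,0],[0,0,-0.005]]]}}

```text
time: 18.35
tool_pos: [0.5048, -0.0315, 0.1675]
ee_rot: [3.141, 0.0, 3.056]
wrist_force: [-0.1, 0.2, -6.2]
width: 0.0134
```

Emit:
{"name": "play_rows", "arguments": {"rows": [[0.5,[-0.1,-0.94,0],[0,0,-0.001]],[0.5,[-0.2,-1.89,0],[0,0,-0.001]],[0.5,[-0.3,-2.83,0],[0,0,-0.002]],[0.5,[-0.4,-3.78,0],[0,0,-0.002]],[0.5,[-0.5,-4.72,0],[0,0,-0.003]],[0.5,[-0.6,-5.67,0],[0,0,-0.004]],[0.5,[-0.7,-6.61,0],[0,0,-0.004]],[0.5,[-0.8,-7.56,0],[0,0,-0.005]]]}}

```text
time: 19.02
tool_pos: [0.4968, -0.1071, 0.1675]
ee_rot: [3.141, 0.0, 3.051]
wrist_force: [-1.9, 0.8, -6.4]
width: 0.0138
```

Emit:
{"name": "play_rows", "arguments": {"rows": [[0.5,[-0.1,-0.93,0],[0,0,-0.001]],[0.5,[-0.19,-1.83,0],[0,0,-0.001]],[0.5,[-0.29,-2.7,0],[0,0,-0.002]],[0.5,[-0.38,-3.54,0],[0,0,-0.002]],[0.5,[-0.46,-4.36,0],[0,0,-0.003]],[0.5,[-0.54,-5.14,0],[0,0,-0.003]],[0.5,[-0.62,-5.89,0],[0,0,-0.004]],[0.5,[-0.7,-6.61,0],[0,0,-0.004]]]}}

```text
time: 19.68
tool_pos: [0.4898, -0.1731, 0.1675]
ee_rot: [3.141, -0.0, 3.047]
wrist_force: [-0.2, -0.3, -6.9]
width: 0.0137
```

Emit:
{"name": "play_rows", "arguments": {"rows": [[0.5,[-0.07,-0.69,0],[0,0,0]],[0.5,[-0.14,-1.36,0],[0,0,-0.001]],[0.5,[-0.21,-1.99,0],[0,0,-0.001]],[0.5,[-0.28,-2.6,0],[0,0,-0.002]],[0.5,[-0.34,-3.17,0],[0,0,-0.002]],[0.5,[-0.39,-3.72,0],[0,0,-0.002]],[0.5,[-0.45,-4.24,0],[0,0,-0.003]],[0.5,[-0.5,-4.72,0],[0,0,-0.003]]]}}

```text
time: 20.35
tool_pos: [0.4849, -0.22, 0.1675]
ee_rot: [3.141, -0.0, 3.044]
wrist_force: [-0.4, 0.5, -6.3]
width: 0.0139
```

Emit:
{"name": "play_rows", "arguments": {"rows": [[0.5,[-0.05,-0.46,0],[0,0,0]],[0.5,[-0.09,-0.89,0],[0,0,-0.001]],[0.5,[-0.14,-1.28,0],[0,0,-0.001]],[0.5,[-0.17,-1.65,0],[0,0,-0.001]],[0.5,[-0.21,-1.99,0],[0,0,-0.001]],[0.5,[-0.24,-2.3,0],[0,0,-0.002]],[0.5,[-0.27,-2.58,0],[0,0,-0.002]],[0.5,[-0.3,-2.83,0],[0,0,-0.002]]]}}

```text
time: 21.02
tool_pos: [0.4819, -0.248, 0.1675]
ee_rot: [3.141, -0.0, 3.042]
wrist_force: [-0.5, -0.2, -5.8]
width: 0.0137
```

Emit:
{"name": "play_rows", "arguments": {"rows": [[0.5,[-0.02,-0.22,0],[0,0,0]],[0.5,[-0.04,-0.41,0],[0,0,0]],[0.5,[-0.06,-0.58,0],[0,0,0]],[0.5,[-0.07,-0.71,0],[0,0,0]],[0.5,[-0.08,-0.81,0],[0,0,0]],[0.5,[-0.09,-0.89,0],[0,0,0]],[0.5,[-0.1,-0.93,0],[0,0,-0.001]],[0.5,[-0.1,-0.94,0],[0,0,-0.001]]]}}

```text
time: 21.68
tool_pos: [0.4809, -0.2572, 0.1675]
ee_rot: [3.141, -0.0, 3.041]
wrist_force: [-0.5, 0.2, -5.5]
width: 0.0139
```

```bash
python3 - <<'E'
from track import *
o,w=look2(2);print(np.round(o["tool_pos"],4),np.round(o["ee_rot"],4),o["wrist_force"].round(1) if hasattr(o["wrist_force"],'round') else o["wrist_force"])
cv2.imwrite('pics/p.png',w['pixels'][:,:,::-1])
for n in("scene","side"):
    s=snapshot(n);cv2.imwrite(f'pics/p_{n}.png',s['pixels'][:,:,::-1])
E
```

```text
t 21.683 cols 328 374 rows 150 173 x from left/right edge mm 40.0 17.0 tilt -0.0001 tcpz 0.1675
t 21.733 cols 329 374 rows 150 173 x from left/right edge mm 41.0 17.0 tilt -0.0001 tcpz 0.1675
[ 0.4809 -0.2572  0.1675] [3.1415e+00 1.0000e-04 3.0408e+00] [ 0.  -0.1 -5.6]
```

```bash
python3 - <<'E'
from track import *
o=get_obs();w=snapshot("wrist");T=trayT(o,RT@np.diag([-1,-1,1]));print(T[1].round(4))
im=w["pixels"][:,:,::-1].copy()
Rp=R.from_euler('z',1.471).as_matrix()
L=np.array([[x,y,.01] for x,y in((-.165,-.085),(.165,-.085),(.165,.085),(-.165,.085))])
L=np.vstack([np.linspace(L[i],L[(i+1)%4],12) for i in range(4)])
cv2.polylines(im,[np.round(wproj(w,L@Rp.T+[.4815,-.2575,0])).astype(np.int32)],True,(0,0,255),1)
for b in TRAY[:1]: cv2.polylines(im,[cv2.convexHull(np.round(wproj(w,b@T[0].T+T[1])).astype(np.int32))],True,(0,255,0),1)
cv2.imwrite('pics/q.png',im)
E
```

```text
[ 0.4809 -0.2571  0.0955]
```

View pics/q.png

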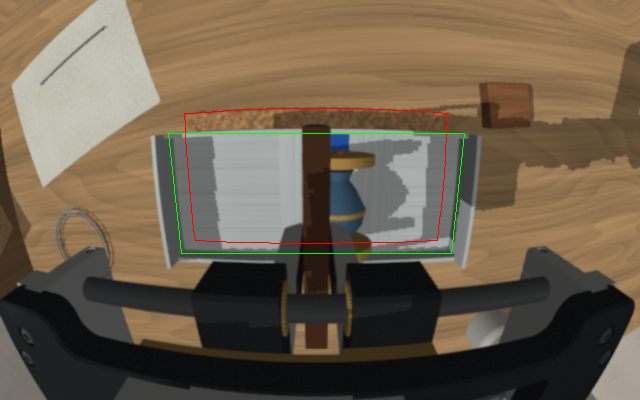

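Emit:
{"name": "play_rows", "arguments": {"rows": [[0.5,[0,0,-0.1],[0,0,0]],[0.5,[0,0,-0.3],[0,0,0]],[0.5,[0,0,-0.6],[0,0,0]],[0.5,[0,0,-1.0],[0,0,0]],[0.5,[0,0,-1.4],[0,0,0]],[0.5,[0,0,-1.8],[0,0,0]],[0.5,[0,0,-2.2],[0,0,0]],[0.5,[0,0,-2.6],[0,0,0]]]}}

```text
time: 22.6
tool_pos: [0.4808, -0.2572, 0.1409]
ee_rot: [3.141, -0.0, 3.041]
wrist_force: [-0.0, -0.2, -5.5]
width: 0.014
```

Emit:
{"name": "play_rows", "arguments": {"rows": [[0.5,[0,0,-0.4],[0,0,0]],[0.5,[0,0,-0.8],[0,0,0]],[0.5,[0,0,-1.2],[0,0,0]],[0.5,[0,0,-1.6],[0,0,0]],[0.5,[0,0,-2.0],[0,0,0]],[0.5,[0,0,-2.4],[0,0,0]],[0.5,[0,0,-2.8],[0,0,0]],[0.5,[0,0,-3.1],[0,0,0]]]}}

```text
time: 23.27
tool_pos: [0.4808, -0.2571, 0.1099]
ee_rot: [3.141, -0.0, 3.041]
wrist_force: [-0.2, 0.1, -7.5]
width: 0.014
```

Emit:
{"name": "play_rows", "arguments": {"rows": [[0.5,[0,0,-0.3],[0,0,0]],[0.5,[0,0,-0.6],[0,0,0]],[0.5,[0,0,-0.9],[0,0,0]],[0.5,[0,0,-1.2],[0,0,0]],[0.5,[0,0,-1.5],[0,0,0]],[0.5,[0,0,-1.8],[0,0,0]],[0.5,[0,0,-2.0],[0,0,0]],[0.5,[0,0,-2.1],[0,0,0]]]}}

```text
time: 23.93
tool_pos: [0.4807, -0.2571, 0.089]
ee_rot: [3.141, -0.001, 3.041]
wrist_force: [-0.1, -0.1, -6.1]
width: 0.0139
```

```bash
python3 -c "
from track import *
o,w=look2(1);print(np.round(o['tool_pos'],4),np.round(o['wrist_force'],1))"
```

```text
t 23.933 cols 329 374 rows 150 173 x from left/right edge mm 41.0 17.0 tilt -0.0004 tcpz 0.089
[ 0.4807 -0.2571  0.089 ] [-0.1 -0.1 -6.1]
```

Now the last ~6 mm slowly, watching the force.

Emit:
{"name": "play_rows", "arguments": {"rows": [[0.5,[0,0,-0.06],[0,0,0]],[0.5,[0,0,-0.12],[0,0,0]],[0.5,[0,0,-0.18],[0,0,0]],[0.5,[0,0,-0.24],[0,0,0]],[0.5,[0,0,-0.3],[0,0,0]],[0.5,[0,0,-0.36],[0,0,0]],[0.5,[0,0,-0.42],[0,0,0]],[0.5,[0,0,-0.48],[0,0,0]]]}}

```text
time: 24.65
tool_pos: [0.4809, -0.2572, 0.0847]
ee_rot: [3.142, 0.0, 3.041]
wrist_force: [-0.7, -0.7, -5.8]
width: 0.0139
```

Emit:
{"name": "play_rows", "arguments": {"rows": [[0.5,[0,0,-0.04],[0,0,0]],[0.5,[0,0,-0.08],[0,0,0]],[0.5,[0,0,-0.1],[0,0,0]],[0.5,[0,0,-0.1],[0,0,0]]]}}

```text
time: 24.98
tool_pos: [0.4812, -0.2573, 0.0844]
ee_rot: [-3.141, 0.001, 3.041]
wrist_force: [0.1, 0.1, -2.2]
width: 0.0138
```

Emit:
{"name": "play_rows", "arguments": {"rows": [[0.5,[0,0,-0.02],[0,0,0]],[0.5,[0,0,-0.04],[0,0,0]],[0.5,[0,0,-0.06],[0,0,0]],[0.5,[0,0,-0.06],[0,0,0]]]}}

```text
time: 25.32
tool_pos: [0.4817, -0.2574, 0.0842]
ee_rot: [-3.141, 0.002, 3.041]
wrist_force: [1.0, 1.4, 1.7]
width: 0.0145
```

```bash
python3 -c "
from track import *
o,w=look2(1);print(np.round(o['tool_pos'],4),np.round(o['wrist_force'],1),np.round(o['wrist_torque'],2))"
```

```text
t 25.317 cols 329 374 rows 150 173 x from left/right edge mm 41.0 17.0 tilt 0.0005 tcpz 0.0842
[ 0.4817 -0.2574  0.0842] [1.  1.4 1.7] [ 0.42  0.13 -0.02]
```

Emit:
{"name": "play_rows", "arguments": {"rows": [[1.6,[0,0,0],[0,0,0]],[1.8,[0,0,0],[0,0,0]],[2.2,[0,0,0],[0,0,0]],[3,[0,0,0],[0,0,0]],[4,[0,0,0],[0,0,0]],[4.5,[0,0,0],[0,0,0]],[4.5,[0,0,0],[0,0,0]],[4.5,[0,0,0],[0,0,0]]]}}

```text
time: 26.03
tool_pos: [0.4809, -0.2572, 0.083]
ee_rot: [3.141, -0.0, 3.041]
wrist_force: [0.5, -0.7, 0.3]
width: 0.0445
```

```bash
python3 -c "
from track import *
o,w=look2(1);print(np.round(o['tool_pos'],4),np.round(o['wrist_force'],1),o['width'])"
```

```text
t 26.033 cols 329 374 rows 150 173 x from left/right edge mm 41.0 17.0 tilt -0.0001 tcpz 0.083
[ 0.4809 -0.2572  0.083 ] [ 0.5 -0.7  0.3] 0.04448212308191036
```

Released, spindle unmoved. Rise straight up and check.

Emit:
{"name": "play_rows", "arguments": {"rows": [[4.5,[0,0,0.5],[0,0,0]],[4.5,[0,0,1.5],[0,0,0]],[4.5,[0,0,3],[0,0,0]],[4.5,[0,0,5],[0,0,0]],[4.5,[0,0,7.5],[0,0,0]],[4.5,[0,0,10],[0,0,0]],[4.5,[0,0,12.5],[0,0,0]],[4.5,[0,0,14],[0,0,0]]]}}

```text
time: 26.75
tool_pos: [0.4818, -0.2578, 0.2278]
ee_rot: [-3.139, 0.005, 3.041]
wrist_force: [0.6, -0.1, -0.1]
width: 0.045
```

```bash
python3 - <<'E'
from h import *
s=snapshot("scene");d=silhouettes("scene","tray");m=d[0]["mask"];e=silhouettes("scene","spindle")
for q in e[:1]: m=m|q["mask"]
def c(p): return np.abs(render(s,TRAY,p,.01)-m).sum()
r=minimize(c,[.481,-.257,1.471],method='Nelder-Mead',options=dict(initial_simplex=np.array([.481,-.257,1.471])+np.array([[0,0,0],[.01,0,0],[0,.01,0],[0,0,.05]])))
print(r.x,r.fun,m.sum(),"time",get_obs()["time"],get_obs()["width"])
a=s["pixels"][60:300,180:440];b=snapshot("side")["pixels"][200:400,220:440]
cv2.imwrite("pics/f.png",np.hstack([cv2.resize(a,(400,369)),cv2.resize(b,(400,369))])[:,:,::-1])
E
```

```text
[ 0.4816486  -0.25854821  1.47207995] 190.9843137254902 4907 time 26.9 0.04527712602629974
```

View pics/f.png

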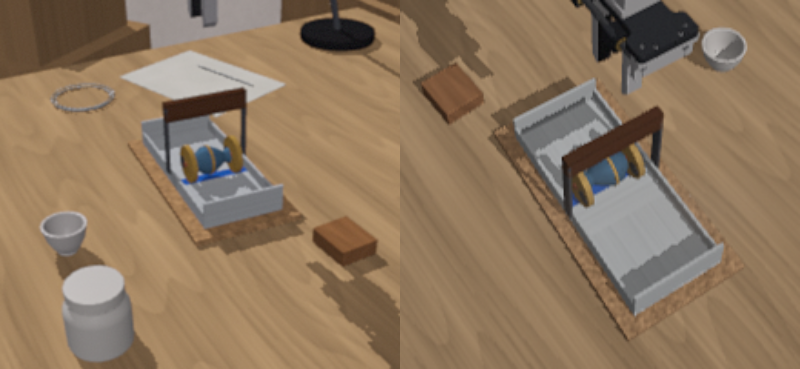

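```bash
python3 -c "
from bench import *
print(close_job())"
```

```text
the job is handed in; nothing more can be done
None
```

The spindle is sitting on the blue crest, the tray is down in the middle of the cork pad, and the job was handed in at about 27 s of the 64 s limit.

**What I did:**
- **Grasp:** The first try closed on air above the bar, because the real fingertips sit about 30 mm short of the reported TCP. I saw this in the pictures and grasped again about 4 cm lower.
- **Rolling:** With the tray about 9.5 cm up, the first tilts overshot the crest. The spindle crossed it several times, within about x = −22 to +49 mm by the readings, well short of the end walls at ±110 mm. I then parked it on the ramp, used a short sideways shift of the tray to put it on the flat, and it stopped there.
- **Carrying:** I moved the tray slowly and level to the pad. That left the spindle still on the crest for more than 6.5 s at about 9.5 cm height. Then I lowered it, let go and rose clear.

**Last checks:**
- **Spindle:** It read x ≈ 18 mm (crest centre 20 mm) when it stopped, after the carry, at set-down and after release. After I rose clear, the final scene and side pictures show it still on the crest.
- **Tray:** The fitted tray pose is within about 1.5 mm and 0.002 rad of the pad pose fitted at the start.
- **Bystanders:** The arm never went near the jar, cup, block or plaque. The final pictures show the jar, cup and block looking undisturbed, but I did not measure them, and the plaque is outside those views.

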